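# Set up the washer checking jig from a crowded gauge hook

## Task

Set the washer checking jig up for the next batch: it needs the orange gauge plate, which hangs at the back of the crowded hook. First hang the other plates, the ones in front of it, on the spare hook; then stand the orange plate upright and fully down in the jig's slot, and put the red-headed locating pin from the wooden holder fully down into the jig's bore (the pin may be done at any time). Let no plate or pin fall over, leave the black punch in its holder, leave the other things on the table alone, and finish with everything released and at rest.

Things in the scene. Friction and masses are not known exactly. Their poses are not given: they have to be found in the camera images.
- rack_full: the crowded hook: fixed steel hook stand. Origin: foot of its post at table height; base 130 x 70 x 8 mm, mostly in front of it. One round arm, 8 mm thick, axis 160 mm up, runs 124 mm from the post along the stand's own -x (roughly to the robot), then its end turns up 6 mm (ends at x = -135 mm, 10 mm above the axis). The orange plate hangs 24 mm from the post, two or three others in front, 28 mm apart or more.
- rack_spare: the spare hook, empty at first, same shape: fixed steel hook stand. Origin: foot of its post at table height; base 130 x 70 x 8 mm, mostly in front of it. One round arm, 8 mm thick, axis 160 mm up, runs 124 mm from the post along the stand's own -x (roughly to the robot), then its end turns up 6 mm (ends at x = -135 mm, 10 mm above the axis). 
- plate_orange: orange gauge plate, 70 g, 8 mm thick (x), 130 mm high (z up). Origin: middle of its bottom edge. 60 mm wide (y) up to z = 68 mm, 40 mm wide above. Eye: window 24 mm wide, z = 68 to 94 mm. Above it a solid tab 40 mm wide, z = 94 to 130 mm, to grip from above across its width.
- plate_orange_eye (a point): top middle of the orange plate's eye, 94 mm above its origin; rests on top of the hook arm, 164 mm over the table, the plate's face across the arm. To come off, the plate must be lifted about 12 mm (6 to 18) so that the eye clears the arm's upturned end, and drawn off along the arm.
- jig: washer checking jig, loose, about 0.9 kg, can slide; origin: middle of its underside; aluminium base 125 (x) x 110 (y) x 12 mm. On it a grey slotted block for a plate, centred at x = +25 mm, and a grey boss with a bore for the pin, 40 x 40 mm, 60 mm high, centred at x = -30 mm.
- jig_slot (a point): middle of the slot's floor, 12 mm above the jig's underside: where the seated plate's origin belongs. Slot 12 mm (x) by 66 mm (y), open above, walls up to 55 mm, flared lips on the long sides up to 62 mm. The plate's x must lie along the jig's x, either way round.
- jig_bore (a point): middle of the bore's floor, 12 mm above the jig's underside: where the foot of the seated pin belongs; bore 17 mm across, chamfered, mouth 60 mm above the underside
- holder: dark wooden upright holder, loose, 0.8 kg: 110 (x) x 64 (y) x 75 mm, origin in the middle of its underside; two bores 17 mm across, 65 mm deep (floor 10 mm up), at x = -28 and +28 mm. The pin stands in one and the punch in the other, which is which varies.
- pin: locating pin, 150 mm long, 80 g: steel shank 12 mm thick, red round head 16 mm thick from 98 to 150 mm. Origin: middle of its foot; z points up to the head. It stands loosely in the holder, up to about 5 degrees off vertical, its head above the holder.
- punch: black-handled punch, 150 mm long, same origin and axes as the pin; handle up to 22 mm thick. It stays in its holder.
- tally_counter: bystander: white tally counter, 55 x 73 x 29 mm, origin under its middle
- length_gauge: bystander: small grey two-post length gauge block, 28 x 50 x 22 mm, origin under its middle
- box_cutter: bystander: yellow box cutter, 21 x 154 x 17 mm, origin under its middle
- plate_blue: blue gauge plate, same shape, origin and axes as the orange plate; may be absent
- plate_blue_eye (a point): top middle of the blue plate's hanging eye, 94 mm above its origin
- plate_green: green gauge plate, same shape, origin and axes as the orange plate; may be absent
- plate_green_eye (a point): top middle of the green plate's hanging eye, 94 mm above its origin
- plate_grey: grey gauge plate, same shape, origin and axes as the orange plate; may be absent
- plate_grey_eye (a point): top middle of the grey plate's hanging eye, 94 mm above its origin

How it is judged:
On the way:
1. the plates from the front hang on the spare hook while the orange plate still hangs on its own hook (x of plate_blue_eye in the frame of rack_spare between -0.13 and -0.008 m and y of plate_blue_eye in the frame of rack_spare between -0.012 and 0.012 m and z of plate_blue_eye in the frame of rack_spare between 0.158 and 0.172 m and angle between each of plate_blue, plate_green, plate_grey, plate_orange's own z axis and vertical below 0.35 rad and x of plate_green_eye in the frame of rack_spare between -0.13 and -0.008 m and y of plate_green_eye in the frame of rack_spare between -0.012 and 0.012 m and z of plate_green_eye in the frame of rack_spare between 0.158 and 0.172 m and x of plate_grey_eye in the frame of rack_spare between -0.13 and -0.008 m and y of plate_grey_eye in the frame of rack_spare between -0.012 and 0.012 m and z of plate_grey_eye in the frame of rack_spare between 0.158 and 0.172 m and x of plate_orange_eye in the frame of rack_full between -0.13 and -0.008 m and y of plate_orange_eye in the frame of rack_full between -0.012 and 0.012 m and z of plate_orange_eye in the frame of rack_full between 0.158 and 0.172 m), for 0.2 s.
At the end, for the whole second after the job is handed in: The other plates hang by their eyes on the spare arm (12 mm sideways); orange plate in the slot and pin in the bore, each within 6 mm of the middle, at most 5 (plate) or 6 mm (pin) off the floor, upright and the plate aligned within 0.2 rad; jig, holder upright; all at rest (x of plate_blue_eye in the frame of rack_spare between -0.13 and -0.008 m and y of plate_blue_eye in the frame of rack_spare between -0.012 and 0.012 m and z of plate_blue_eye in the frame of rack_spare between 0.158 and 0.172 m and angle between each of plate_blue, plate_green, plate_grey's own z axis and vertical below 0.35 rad and x of plate_green_eye in the frame of rack_spare between -0.13 and -0.008 m and y of plate_green_eye in the frame of rack_spare between -0.012 and 0.012 m and z of plate_green_eye in the frame of rack_spare between 0.158 and 0.172 m and x of plate_grey_eye in the frame of rack_spare between -0.13 and -0.008 m and y of plate_grey_eye in the frame of rack_spare between -0.012 and 0.012 m and z of plate_grey_eye in the frame of rack_spare between 0.158 and 0.172 m and horizontal distance between plate_orange and jig_slot below 0.006 m and z of plate_orange in the frame of jig between 0.008 and 0.017 m and angle between the x axis of plate_orange and the x axis of jig, either way round below 0.2 rad and angle between each of plate_orange, pin's own z axis and vertical below 0.2 rad and horizontal distance between pin and jig_bore below 0.006 m and z of pin in the frame of jig between 0.008 and 0.018 m and linear speed of each of plate_blue, plate_green, plate_grey, plate_orange, pin, jig, holder below 0.03 m/s and angular speed of each of plate_blue, plate_green, plate_grey, plate_orange, pin, jig, holder below 0.4 rad/s and angle between each of jig, holder's own z axis and vertical below 0.1 rad); the robot touches nothing.
It fails at once if a gauge plate or the pin falls over (more than 1 rad off upright) (angle between any of plate_blue, plate_green, plate_grey, plate_orange, pin's own z axis and vertical above 1 rad).
It fails at once if the punch is drawn out of its holder (z of punch in the frame of holder above 0.045 m).
It fails at once if a bystander (tally counter, length gauge, box cutter) is moved more than 5 cm (distance of any of tally_counter, length_gauge, box_cutter from where it was at the start of the episode above 0.05 m).
Of plate_blue, plate_green, plate_grey only 2 to 3 are there at a start; the rules pass over those that are not, and their reading is None.
At some moment in a run one of jig, holder may be knocked a few centimetres aside while the robot is not near it.
It also fails if it takes over 208 s, if anything falls off the work surface, if the arm or the gripper's body presses on something with over 40 N, if the wrist force passes 120 N, or if a joint passes its speed limit or range.

## Robot

A 7-joint arm with a two-finger parallel gripper is mounted at the origin on a cart in front of the work surface, level with it; the furniture and walls round the work are solid. World frame = base frame: x ahead of the robot, y to its left, z up, the work surface at z = 0. Lengths are in m, angles in rad, forces in N, time in s.
With the tool pointing down it reaches from about 0.425 to 0.925 m from the base axis. Payload 6.8 kg.
Tool frame: the origin (TCP) lies on the mounting face of the last link; the fingertips stand 173 mm ahead of it and the grasp point (between the pads) lies 155 mm ahead of it; z points along the fingers, y is the direction in which the jaws open and shut (so a half turn about z gives the same grasp; the last joint's range is limited). The gripper opens to 85 mm and grips with 20 to 120 N. Pads are 22 mm wide; open, the fingers measure 114 mm over their backs; the gripper's body (76 mm by 85 mm) begins 54 mm behind the grasp point. The pads swing forward as they close: fully open they stand 13 mm farther back than shut.
Start: joints at [1.046, 0.477, 0.022, 1.555, -0.011, 1.109, -0.083], TCP at [0.273, -0.617, 0.405] pointing down, gripper open.
Joint ranges: [-2.96, 2.96], [-0.34, 2.1], [-1.41, 1.46], [0.24, 2.44], [-1.37, 4.51], [0.17, 1.92], [-2.96, 2.96]. Speed limits (rad/s): [2.39, 2.39, 3.14, 3.14, 3.14, 3.14, 3.14].

## Interface

Orientations are given as a unit quaternion [w, x, y, z].
In Python, from station import sensors, read_camera, bot gives the robot as it stands. The module is installed in compiled form; this text tells all that it offers.
- The arm moves only by the tool play_rows, never from a script. Its argument "commands" is a list of rows, each a list of 4 numbers: the shift along the tool's x, y, z in m, then the turn about the tool's z in degrees. A call has 1 to 20 rows; each row shifts and turns the commanded pose from where the row before left it, along the tool's axes as they then stand; what a row does not reach is not made up. A row lasts 1/10 s, in which the tool goes at most 50 mm and 8.59 degrees, less where a joint would pass 70% of its speed; a pose out of reach is approached as far as the arm can. A call with a gripper value outside its range is refused whole. "claw" is the finger opening in m, from 0 to 0.0854, set as the call begins (left out, the last holds). The fingers move at their own pace and stop on an object; "force" is the grip in N (left out, the last holds). Time passes only in rows, so rows that do not move let the fingers close. It gives the time, the measured TCP pose, the force and the opening at its end, in the units of the state.
- sensors.get_obs(): the state, without advancing time (a new reading comes with each control period).
- read_camera(name): name is "scene" or "top" or "wrist"; returns a dict with "frame" (400x640x3 uint8, blue, green, red), "depth" (400x640 float32, m along the optical axis (not along the pixel's ray), 0 where there is no reading), "fx", "fy", "cx", "cy" (pixels), "distortion" ([k1, k2, p1, p2, k3] as OpenCV has them; the pictures are not rectified), "rvec" (rotation vector, rad) and "tvec" (3), from world to camera coordinates, as OpenCV has them; the wrist camera has in their place "T_tool_cam" (4x4, takes a point from camera to tool coordinates, whose origin is the TCP and whose axes are the flange's). Camera axes: x right, y down, z forward; pixel columns grow to the right and rows downward; lengths in m; the calibration is good to about 2 mm. A picture is of the moment at which its call begins: read the wrist's pose just before it.
- bot.hand_in(): hands the job in, once; it reports no verdict.
The state is a dict: "t": time; "q": joint angles; "joint_vel": joint speeds; "joint_torque": joint torques, N m; "eef_pos": TCP position; "tool_rot": TCP orientation; "contact_force": force on the tool from outside, world axes, zero at the start; "torque": the same for the moment, N m; "gripper_width": opening from 0.0 (shut) to 1.0 (fully open).
Only numpy, scipy, OpenCV 4.12 (cv2) and the standard library are available. Lean on these libraries where they do the work, as an engineer would, in place of code of your own. Each camera call takes 0.05 s, during which the arm holds its last target.

## Working session

There is one attempt and no reset: what is moved stays moved. The work goes in short steps, Python scripts to look and compute and a tool call to move; the robot and the scene stay as the last step left them, time stands still between calls to the robot, and variables do not carry over. Pictures are saved under pics/ and viewed, and the job is handed in when it is done.

Besides the shell and the picture viewer there is one more tool, called as name([rows], argument=value, ...), one row to a line, values as JSON. play_rows: Moves the arm, as the interface text tells. Its arguments: {"type":"object","properties":{"commands":{"type":"array"},"claw":{"type":"number"},"force":{"type":"number"}},"required":["commands"]}

```bash
mkdir -p pics
cat > h.py <<'E'
import numpy as np, cv2
from station import sensors, read_camera, bot
def snap(name,fn=None):
    c=read_camera(name)
    if fn: cv2.imwrite('pics/'+fn,c['frame'])
    return c
def Rq(q):
    w,x,y,z=q
    from scipy.spatial.transform import Rotation as R
    return R.from_quat([x,y,z,w]).as_matrix()
E
python3 - <<'E'
from h import *
o=sensors.get_obs();print(o)
for n in ['scene','top','wrist']:
    c=snap(n,n+'0.png');np.savez(n+'0.npz',**{k:v for k,v in c.items()})
    print(n,[ (k,np.round(v,4).tolist()) for k,v in c.items() if k not in('frame','depth')])
E
```

```text
{'t': 0.0, 'q': array([ 1.04592476,  0.47780238,  0.02233423,  1.55646704, -0.01149317,
        1.10933661, -0.08310629]), 'joint_vel': array([-5.80518774e-05,  1.73703537e-03, -3.48885706e-04,  2.04471530e-03,
        1.14999237e-03,  1.23830223e-04, -4.32067992e-04]), 'joint_torque': array([ 1.59920314e-04, -5.96447217e+01,  1.60777945e+00, -2.81193745e+01,
        1.24453800e-02,  9.30739014e-03,  1.97151786e-05]), 'eef_pos': array([ 0.27313956, -0.61695369,  0.40371722]), 'tool_rot': array([-9.04563332e-04,  9.78363316e-01,  2.06892082e-01, -2.65116270e-04]), 'contact_force': array([-0.1412164 ,  0.11886976,  0.44141074]), 'torque': array([0.00489906, 0.01417384, 0.01228692]), 'gripper_width': 1.0002571523894834}
scene [('fx', 472.0915), ('fy', 472.0915), ('cx', 311.8935), ('cy', 199.3967), ('distortion', [-0.0317, 0.0, 0.0, 0.0, 0.0]), ('rvec', [1.9553, -1.1221, 0.5934]), ('tvec', [-0.2717, 0.3217, 1.3052])]
top [('fx', 381.0394), ('fy', 381.0394), ('cx', 320.5628), ('cy', 198.9437), ('distortion', [0.0151, 0.0, 0.0, 0.0, 0.0]), ('rvec', [2.1957, -2.1966, 0.11]), ('tvec', [-0.0528, 0.4683, 1.3346])]
wrist [('fx', 302.752), ('fy', 302.752), ('cx', 318.5273), ('cy', 197.2288), ('distortion', [-0.0557, 0.0, 0.0, 0.0, 0.0]), ('T_tool_cam', [[0.0001, -0.9517, -0.3071, 0.0787], [1.0, -0.0, 0.0005, 0.0005], [-0.0005, -0.3071, 0.9517, 0.0292], [0.0, 0.0, 0.0, 1.0]])]
```

View pics/scene0.png

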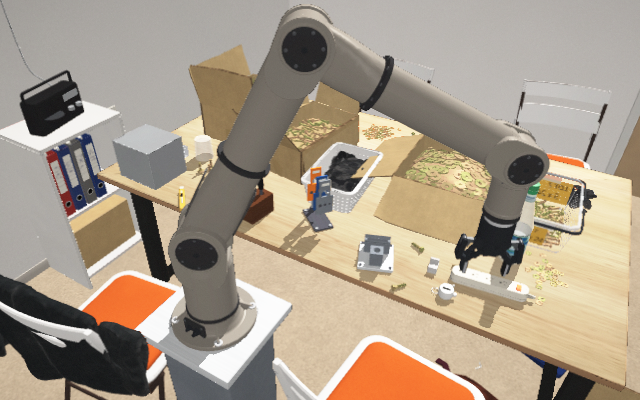

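View pics/top0.png

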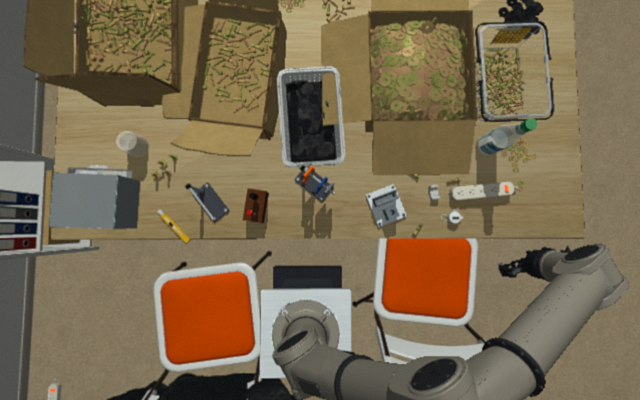

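View pics/wrist0.png

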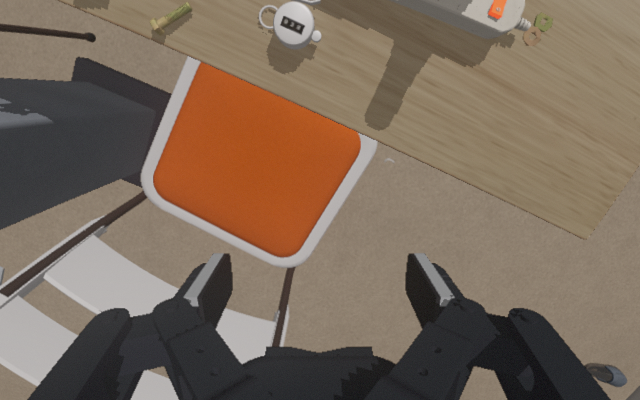

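```bash
cat >> h.py <<'E'
def campose(c,obs=None):
    """camera->world R,t"""
    if 'rvec' in c and c['rvec'] is not None:
        R=cv2.Rodrigues(np.array(c['rvec'],float))[0];t=np.array(c['tvec'],float)
        return R.T,-R.T@t
    T=np.array(c['T_tool_cam']);Rt=Rq(obs['tool_rot']);
    return Rt@T[:3,:3],Rt@T[:3,3]+obs['eef_pos']
def rays(c,uv):
    K=np.array([[c['fx'],0,c['cx']],[0,c['fy'],c['cy']],[0,0,1]])
    p=cv2.undistortPoints(np.array(uv,np.float64).reshape(-1,1,2),K,np.array(c['distortion'],float)).reshape(-1,2)
    return np.c_[p,np.ones(len(p))]
def onplane(c,uv,z,obs=None):
    R,t=campose(c,obs);d=rays(c,uv)@R.T
    s=(z-t[2])/d[:,2];return t+d*s[:,None]
def cloud(c,obs=None):
    h,w=c['depth'].shape;v,u=np.mgrid[:h,:w]
    r=rays(c,np.c_[u.ravel(),v.ravel()])*c['depth'].ravel()[:,None]
    R,t=campose(c,obs);P=(r@R.T+t).reshape(h,w,3);P[c['depth']==0]=np.nan
    return P
def proj(c,P,obs=None):
    R,t=campose(c,obs);K=np.array([[c['fx'],0,c['cx']],[0,c['fy'],c['cy']],[0,0,1]])
    Pc=(np.atleast_2d(P)-t)@R
    return cv2.projectPoints(Pc,np.zeros(3),np.zeros(3),K,np.array(c['distortion'],float))[0].reshape(-1,2)
def hsvmask(c,lo,hi):
    return cv2.inRange(cv2.cvtColor(c['frame'],cv2.COLOR_BGR2HSV),np.array(lo),np.array(hi))
E
python3 - <<'E'
from h import *
c=dict(np.load('top0.npz'));
P=cloud(c)
for n,(u,v) in dict(table=(350,220),spare=(208,200),holder=(256,205),full=(318,185),jig=(385,205),pinhead=(249,212),tip1=(222,215),post=(192,188),cutter=(172,225),counter=(455,217),gaugeblk=(434,191),basket=(310,70)).items(): print(n,P[v,u].round(3))
x=cv2.resize(c['frame'][140:250,150:470],None,fx=2.5,fy=2.5,interpolation=cv2.INTER_CUBIC);cv2.imwrite('pics/topz.png',x)
E
```

```text
table [ 0.394 -0.158  0.006]
spare [0.465 0.345 0.01 ]
holder [0.443 0.167 0.077]
full [ 0.498 -0.04   0.198]
jig [ 0.447 -0.285  0.007]
pinhead [0.416 0.176 0.161]
tip1 [0.412 0.297 0.004]
post [0.496 0.366 0.126]
cutter [0.377 0.467 0.015]
counter [ 0.404 -0.529  0.027]
gaugeblk [ 0.498 -0.462  0.01 ]
basket [ 0.903 -0.015  0.101]
```

View pics/topz.png

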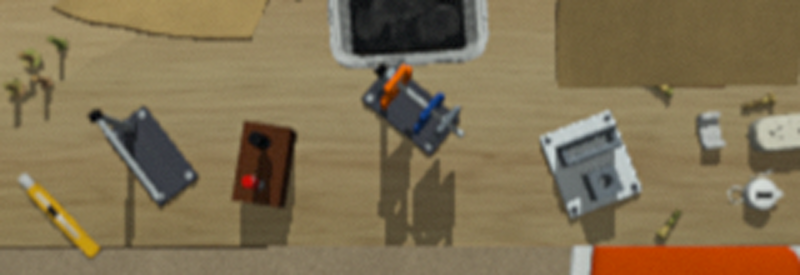

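```bash
cat >> h.py <<'E'
def go(x,y,z,adeg):
    """print: turn first (deg, about tool z), then shift in tool axes after turn; z>0 is down"""
    o=sensors.get_obs();R=Rq(o['tool_rot']);a=np.degrees(np.arctan2(R[1,0],R[0,0]))
    tilt=np.degrees(np.arccos(-R[2,2]))
    d=(adeg-a+180)%360-180
    b=np.radians(adeg);X=np.array([np.cos(b),np.sin(b)]);Y=np.array([np.sin(b),-np.cos(b)])
    D=np.array([x,y,z])-o['eef_pos']
    print('a %.2f tilt %.2f | turn %.2f (rows %.1f) shift x %.1f y %.1f z %.1f mm | t %.1f q7 %.2f'%(a,tilt,-d,abs(d)/8.59,1e3*D[:2]@X,1e3*D[:2]@Y,-1e3*D[2],o['t'],o['q'][6]),'pos',o['eef_pos'].round(4),'w',round(float(o['gripper_width']),3),'F',o['contact_force'].round(1))
E
python3 -c "
from h import *
go(.46,-.07,.5,49)"
```

```text
a 23.88 tilt 0.08 | turn -25.12 (rows 2.9) shift x 535.4 y -217.9 z -96.0 mm | t 0.1 q7 -0.08 pos [ 0.2732 -0.617   0.404 ] w 1.002 F [ 0.5  0.4 -0.7]
```

play_rows([
  [0,0,-0.01,-8.4],
  [0,0,-0.01,-8.4],
  [0,0,-0.01,-8.3],
  [0.038,-0.0155,-0.006,0],
  [0.038,-0.0155,-0.006,0],
  [0.038,-0.0155,-0.006,0],
  [0.038,-0.0155,-0.006,0],
  [0.038,-0.0155,-0.006,0],
  [0.038,-0.0155,-0.006,0],
  [0.038,-0.0155,-0.006,0],
  [0.038,-0.0155,-0.006,0],
  [0.038,-0.0155,-0.006,0],
  [0.038,-0.0155,-0.006,0],
  [0.038,-0.0155,-0.006,0],
  [0.038,-0.0155,0,0],
  [0.038,-0.0155,0,0],
  [0,0,0,0],
  [0,0,0,0],
])

```text
t: 1.95
eef_pos: [0.4455, -0.1116, 0.5006]
tool_rot: [0.0, 0.91, 0.416, -0.0]
contact_force: [-0.9, -0.3, 0.1]
gripper_width: 0.998
```

Run:
```python
from h import *
go(.46,-.07,.5,49)
o=sensors.get_obs();c=snap('wrist','w1.png');np.savez('w1.npz',pos=o['eef_pos'],rot=o['tool_rot'],**c)
```

```text
a 49.11 tilt 0.02 | turn 0.11 (rows 0.0) shift x 40.9 y -16.4 z 0.6 mm | t 1.9 q7 -0.63 pos [ 0.4455 -0.1116  0.5006] w 0.998 F [-0.9 -0.3  0.1]
```

View pics/w1.png

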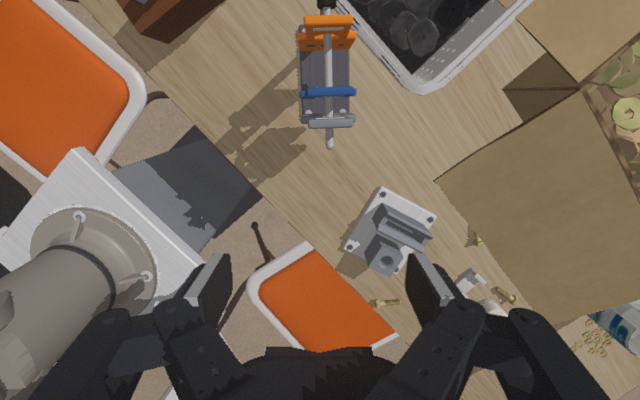

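Run:
```python
from h import *
c=dict(np.load('w1.npz'));o=dict(eef_pos=c['pos'],tool_rot=c['rot']);c={k:v for k,v in c.items()}
P=cloud(c,o)
hsv=cv2.cvtColor(c['frame'],cv2.COLOR_BGR2HSV)
roi=np.zeros(P.shape[:2],bool);roi[0:160,280:375]=1
top=roi&(P[...,2]>.193)&(P[...,2]<.21)
for n,m in dict(orange=(hsv[...,0]<20)&(hsv[...,1]>150),blue=(hsv[...,0]>95)&(hsv[...,0]<130)&(hsv[...,1]>120)).items():
    q=P[m&top]; print(n,len(q),q.mean(0).round(4))
    l,v=np.linalg.eigh(np.cov(q[:,:2].T)); print(np.sqrt(l*12), np.degrees(np.arctan2(v[1,1],v[0,1])), (q.max(0)+q.min(0))/2)
g=top&(hsv[...,1]<100); q=P[g];print('grey',len(q),q.mean(0),(q.max(0)+q.min(0))/2); l,v=np.linalg.eigh(np.cov(q[:,:2].T)); print(np.sqrt(l*12), np.degrees(np.arctan2(v[1,1],v[0,1])))
# arm and arm tip
for (u,v) in [(330,145),(329,135),(328,105),(328,70),(326,5),(391,240),(400,222),(329,88)]: print(u,v,P[v,u].round(4),hsv[v,u])
# high things generally
x=cv2.resize(c['frame'][0:160,260:400],None,fx=4,fy=4,interpolation=cv2.INTER_CUBIC);cv2.imwrite('pics/w1z.png',x[:600])
```

```text
orange 574 [ 0.5434 -0.011   0.2006]
[0.0080488  0.03875937] 140.8629020842377 [ 0.54337154 -0.0104131   0.1986094 ]
blue 397 [ 0.509  -0.0534  0.2013]
[0.00689931 0.03980016] 141.81328794228753 [ 0.50867079 -0.05356086  0.20096832]
grey 467 [ 0.49386599 -0.07179229  0.20081376] [ 0.51687955 -0.0426438   0.19825559]
[0.03905776 0.04384578] 61.34661488316866
330 145 [ 0.4779 -0.0924  0.1718] [  0   0 176]
329 135 [ 0.4832 -0.0849  0.1657] [  0   5 103]
328 105 [ 0.5012 -0.0623  0.1641] [150   3 101]
328 70 [ 0.5219 -0.0379  0.1649] [165   3 163]
326 5 [0.5557 0.0047 0.1694] [ 0 40 38]
391 240 [ 0.4431 -0.3002  0.0148] [150   2 110]
400 222 [ 0.476  -0.2607  0.0602] [105   7  69]
329 88 [ 0.5104 -0.0511  0.2012] [108 154 141]
```

View pics/w1z.png

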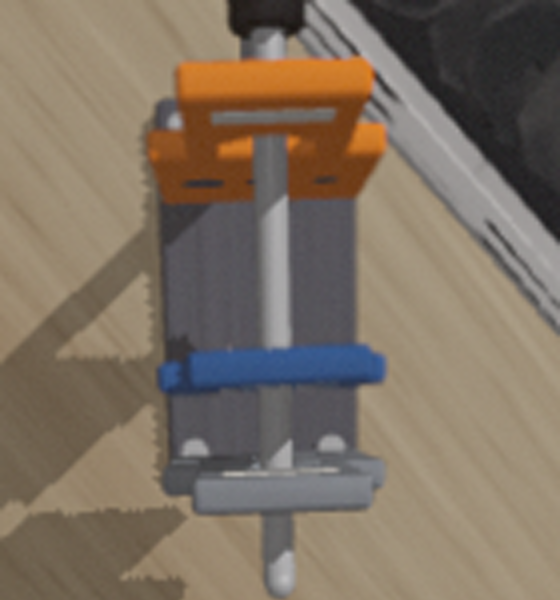

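Run:
```python
from h import *
c=dict(np.load('w1.npz'));o=dict(eef_pos=c['pos'],tool_rot=c['rot'])
P=cloud(c,o)
roi=np.zeros(P.shape[:2],bool);roi[108:131,300:365]=1
q=P[roi&(P[...,2]>.195)&(P[...,2]<.206)];print(len(q),q.mean(0),(q.max(0)+q.min(0))/2);l,v=np.linalg.eigh(np.cov(q[:,:2].T)); print(np.sqrt(l*12), np.degrees(np.arctan2(v[1,1],v[0,1])))
roi=np.zeros(P.shape[:2],bool);roi[50:112,315:340]=1
q=P[roi&(P[...,2]>.158)&(P[...,2]<.167)];print(len(q),q.mean(0));l,v=np.linalg.eigh(np.cov(q[:,:2].T)); print(np.sqrt(l*12), np.degrees(np.arctan2(v[1,1],v[0,1])))
go(.44,.27,.5,51)
```

```text
434 [ 0.49220025 -0.07384816  0.20110668] [ 0.49214503 -0.07389607  0.19957101]
[0.00823087 0.03923841] 141.2126726839404
424 [ 0.51677309 -0.04389708  0.16478405]
[0.00788216 0.05792683] 50.9724208103669
a 48.97 tilt 0.04 | turn -2.03 (rows 0.2) shift x 294.2 y -245.0 z 0.5 mm | t 2.0 q7 -0.63 pos [ 0.4452 -0.1128  0.5005] w 1.005 F [ 0.   0.5 -0.1]
```

play_rows([
  [0.0294,-0.0245,0,-0.2],
  [0.0294,-0.0245,0,-0.2],
  [0.0294,-0.0245,0,-0.2],
  [0.0294,-0.0245,0,-0.2],
  [0.0294,-0.0245,0,-0.2],
  [0.0294,-0.0245,0,-0.2],
  [0.0294,-0.0245,0,-0.2],
  [0.0294,-0.0245,0,-0.2],
  [0.0294,-0.0245,0,-0.2],
  [0.0294,-0.0245,0,-0.2],
  [0,0,0,0],
  [0,0,0,0],
])

```text
t: 3.2
eef_pos: [0.4482, 0.2697, 0.5001]
tool_rot: [0.0, 0.903, 0.43, -0.001]
contact_force: [0.2, -0.8, 0.8]
gripper_width: 0.999
```

Run:
```python
from h import *
go(.46,.25,.5,51)
o=sensors.get_obs();c=snap('wrist','w2.png');np.savez('w2.npz',pos=o['eef_pos'],rot=o['tool_rot'],**c)
```

```text
a 50.95 tilt 0.07 | turn -0.05 (rows 0.0) shift x -7.9 y 21.5 z 0.1 mm | t 3.2 q7 -1.49 pos [0.4482 0.2697 0.5001] w 0.999 F [ 0.2 -0.8  0.8]
```

View pics/w2.png

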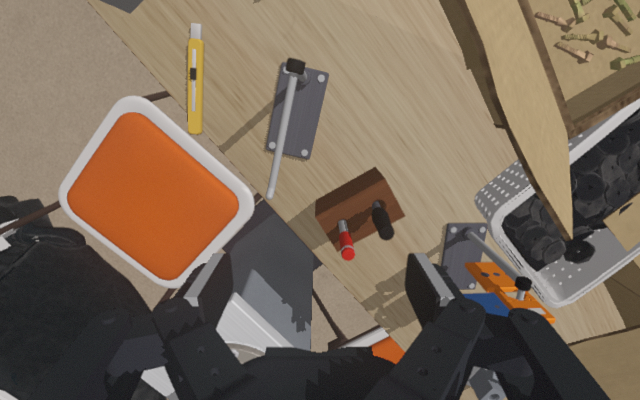

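Run:
```python
from h import *
c=dict(np.load('w2.npz'));o=dict(eef_pos=c['pos'],tool_rot=c['rot'])
P=cloud(c,o)
roi=np.zeros(P.shape[:2],bool);roi[80:205,255:310]=1
q=P[roi&(P[...,2]>.155)&(P[...,2]<.175)]
flat=q[q[:,2]<.1655]
print(len(q),len(flat),flat.mean(0).round(4));l,v=np.linalg.eigh(np.cov(flat[:,:2].T)); d=v[:,1]*np.sign(v[0,1]);print(np.sqrt(l*12),np.degrees(np.arctan2(d[1],d[0])))
m=flat.mean(0)[:2];s=(q[:,:2]-m)@d;print('ext',s.min(),s.max()); i=s.argmin();print('tip',q[i],m+d*s.min(),'origin?',m+d*(s.min()+.135))
# post cap
roi=np.zeros(P.shape[:2],bool);roi[55:80,280:310]=1
q=P[roi&(P[...,2]>.12)];print('cap',q.mean(0),q[:,2].max())
hsv=cv2.cvtColor(c['frame'],cv2.COLOR_BGR2HSV)
roi=np.zeros(P.shape[:2],bool);roi[190:270,315:410]=1
q=P[roi&((hsv[...,0]<6)|(hsv[...,0]>174))&(hsv[...,1]>200)&(hsv[...,2]>120)]
print('red',len(q),q.mean(0),q[:,2].max(), q[q[:,2]>q[:,2].max()-.006].mean(0), q[q[:,2]<.115].mean(0))
q=P[roi&(P[...,2]>.07)&(P[...,2]<.08)];r=cv2.minAreaRect((q[:,:2]*1000).astype(np.float32));print('holder',r)
```

```text
971 657 [0.4492 0.3286 0.1643]
[0.00887772 0.11066678] 37.923170876873634
ext -0.06965683336800355 0.052308359804585966
tip [0.39336126 0.28700268 0.16978686] [0.39430184 0.28579546] origin? [0.50079464 0.36876704]
cap [0.49875959 0.36684163 0.16703675] 0.17173516874446043
red 100 [nan nan nan] nan [nan nan nan] [nan nan nan]
holder ((444.926513671875, 172.6313018798828), (64.97356414794922, 110.47434997558594), 81.38095092773438)<stdin>:15: RuntimeWarning: Mean of empty slice.
  ret = um.true_divide(
```

Run:
```python
from h import *
go(.4922,-.0738,.42,51)
```

```text
a 50.85 tilt 0.08 | turn -0.15 (rows 0.0) shift x -238.7 y 249.6 z 80.2 mm | t 3.2 q7 -1.49 pos [0.4485 0.2688 0.5002] w 0.998 F [-0.4 -0.6  0.1]
```

play_rows([
  [-0.0239,0.025,0.008,0],
  [-0.0239,0.025,0.008,0],
  [-0.0239,0.025,0.008,0],
  [-0.0239,0.025,0.008,0],
  [-0.0239,0.025,0.008,0],
  [-0.0239,0.025,0.008,0],
  [-0.0239,0.025,0.008,0],
  [-0.0239,0.025,0.008,0],
  [-0.0239,0.025,0.008,0],
  [-0.0239,0.025,0.008,0],
  [0,0,0,0],
  [0,0,0,0],
  [0,0,0,0],
])

```text
t: 4.55
eef_pos: [0.491, -0.0729, 0.421]
tool_rot: [0.0, 0.903, 0.43, 0.0]
contact_force: [-0.0, 1.0, 0.4]
gripper_width: 0.998
```

Run:
```python
from h import *
go(.4922,-.0738,.335,51)
o=sensors.get_obs();c=snap('wrist','w3.png');np.savez('w3.npz',pos=o['eef_pos'],rot=o['tool_rot'],**c)
```

```text
a 50.93 tilt 0.02 | turn -0.07 (rows 0.0) shift x 0.1 y 1.5 z 86.0 mm | t 4.5 q7 -0.78 pos [ 0.491  -0.0729  0.421 ] w 0.998 F [-0.   1.   0.4]
```

View pics/w3.png

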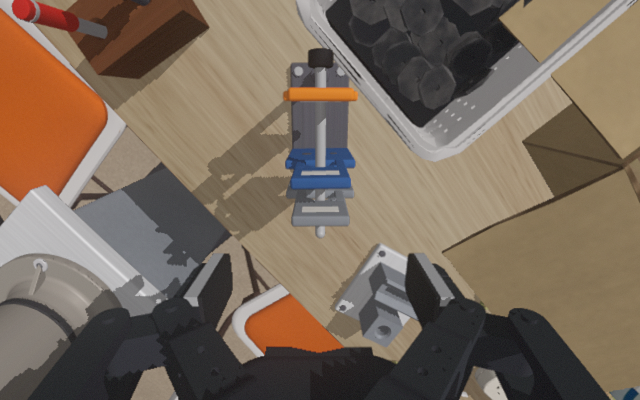

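Run:
```python
from h import *
c=dict(np.load('w3.npz'));o=dict(eef_pos=c['pos'],tool_rot=c['rot'])
P=cloud(c,o)
for n,(a,b) in dict(grey=(190,228),blue=(155,190),orange=(80,110)).items():
    roi=np.zeros(P.shape[:2],bool);roi[a:b,280:365]=1
    q=P[roi&(P[...,2]>.196)&(P[...,2]<.206)];print(n,len(q),q.mean(0).round(4));l,v=np.linalg.eigh(np.cov(q[:,:2].T)); print(np.sqrt(l*12), np.degrees(np.arctan2(v[1,1],v[0,1])))
```

```text
grey 745 [ 0.4926 -0.0732  0.2008]
[0.0082541  0.03901266] 141.62564416403777
blue 776 [ 0.5094 -0.0528  0.201 ]
[0.00817537 0.03935686] 142.08567361116675
orange 846 [ 0.5441 -0.0104  0.2012]
[0.00741229 0.0392069 ] 140.94602375975535
```

play_rows([
  [0.0005,0.001,0.02,0],
  [0,0,0.02,0],
  [0,0,0.02,0],
  [0,0,0.015,0],
  [0,0,0.011,0],
  [0,0,0,0],
  [0,0,0,0],
])

```text
t: 5.3
eef_pos: [0.4927, -0.0725, 0.3352]
tool_rot: [0.0, 0.903, 0.431, 0.0]
contact_force: [0.8, -0.6, 0.8]
gripper_width: 1.0
```

play_rows([
  [0,0,0,0],
  [0,0,0,0],
  [0,0,0,0],
  [0,0,0,0],
  [0,0,0,0],
  [0,0,0,0],
  [0,0,0,0],
  [0,0,0,0],
], claw=0.03, force=40)

```text
t: 6.1
eef_pos: [0.4927, -0.073, 0.3352]
tool_rot: [0.0, 0.903, 0.43, 0.0]
contact_force: [0.0, -0.5, 5.9]
gripper_width: 0.46
```

Run:
```python
from h import *
go(.4926,-.0732,.335,51)
o=sensors.get_obs();c=snap('wrist','w4.png');np.savez('w4.npz',pos=o['eef_pos'],rot=o['tool_rot'],**c)
```

```text
a 50.97 tilt 0.06 | turn -0.03 (rows 0.0) shift x -0.2 y 0.0 z 0.2 mm | t 6.1 q7 -0.86 pos [ 0.4927 -0.073   0.3352] w 0.46 F [ 0.  -0.5  5.9]
```

View pics/w4.png

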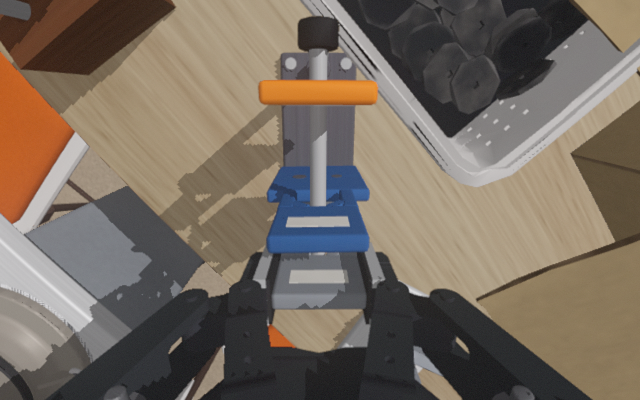

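play_rows([
  [0,0,-0.004,0],
  [0,0,-0.004,0],
  [0,0,-0.004,0],
  [0,0,0,0],
  [-0.01,0,0,0],
  [-0.01,0,0,0],
  [-0.01,0,0,0],
  [-0.01,0,0,0],
  [-0.01,0,0,0],
  [-0.01,0,0,0],
  [-0.01,0,0,0],
  [-0.01,0,0,0],
  [-0.01,0,0,0],
  [0,0,0,0],
  [0,0,0,0],
])

```text
t: 7.65
eef_pos: [0.4358, -0.1429, 0.3468]
tool_rot: [0.0, 0.903, 0.43, 0.0]
contact_force: [-0.5, 0.1, 0.1]
gripper_width: 0.459
```

Run:
```python
from h import *
go(.3725,.2693,.45,37.9)
o=sensors.get_obs();c=snap('wrist','w5.png');np.savez('w5.npz',pos=o['eef_pos'],rot=o['tool_rot'],**c)
```

```text
a 50.95 tilt 0.02 | turn 13.05 (rows 1.5) shift x 203.3 y -364.1 z -103.2 mm | t 7.7 q7 -0.65 pos [ 0.4358 -0.1429  0.3468] w 0.459 F [-0.5  0.1  0.1]
```

View pics/w5.png

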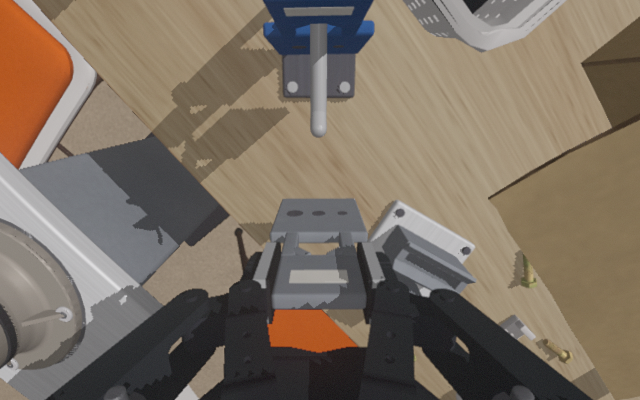

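play_rows([
  [0,0,-0.03,0],
  [0,0,-0.03,0],
  [0,0,-0.032,6.5],
  [0,0,-0.031,6.5],
  [0.022,-0.0258,0,0],
  [0.022,-0.0258,0,0],
  [0.022,-0.0258,0,0],
  [0.022,-0.0258,0,0],
  [0.022,-0.0258,0,0],
  [0.022,-0.0258,0,0],
  [0.0113,-0.035,0,0],
  [0.0113,-0.035,0,0],
  [0.0113,-0.035,0,0],
  [0.0113,-0.035,0,0],
  [0.0113,-0.035,0,0],
  [0.0113,-0.035,0,0],
  [0,0,0,0],
  [0,0,0,0],
  [0,0,0,0],
])

```text
t: 9.6
eef_pos: [0.3691, 0.2671, 0.4695]
tool_rot: [0.0, 0.946, 0.325, -0.0]
contact_force: [0.1, 0.6, -0.0]
gripper_width: 0.464
```

Run:
```python
from h import *
go(.370,.267,.347,37.9)
o=sensors.get_obs();c=snap('wrist','w6.png');np.savez('w6.npz',pos=o['eef_pos'],rot=o['tool_rot'],**c)
```

```text
a 37.94 tilt 0.03 | turn 0.04 (rows 0.0) shift x 0.7 y 0.6 z 122.5 mm | t 9.6 q7 -1.77 pos [0.3691 0.2671 0.4695] w 0.464 F [ 0.1  0.6 -0. ]
```

View pics/w6.png

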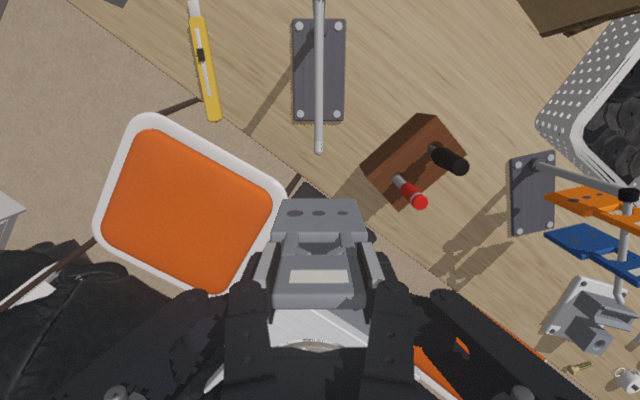

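Run:
```python
from h import *
c=dict(np.load('w6.npz'));o=dict(eef_pos=c['pos'],tool_rot=c['rot'])
P=cloud(c,o)
roi=np.zeros(P.shape[:2],bool);roi[0:155,305:335]=1
q=P[roi&(P[...,2]>.155)&(P[...,2]<.1655)];R=Rq(o['tool_rot'])
L=(q-o['eef_pos'])@R; print(len(q),q[:,2].mean(),np.polyfit(L[:,0],L[:,1],1), L[:,0].min())
# tab
roi=np.zeros(P.shape[:2],bool);roi[255:320,260:375]=1
f=(P-o['eef_pos'])@R; m=roi&(f[...,2]>.125)&(f[...,2]<.14)&(abs(f[...,1])<.019); print(m.sum(),np.median(f[m],0), f[m].min(0),f[m].max(0))
```

```text
955 0.16425415762294868 [ 0.0068687  -0.00035183] 0.04035712011286402
2115 [ 1.47677577e-03 -5.60792745e-05  1.34356708e-01] [-0.01043988 -0.01899487  0.13174588] [0.00398877 0.01899656 0.13999112]
```

play_rows([
  [0,0,0.025,0],
  [0,0,0.025,0],
  [0,0,0.025,0],
  [0,0,0.025,0],
  [0,0,0.022,0],
  [0,0,0,0],
  [0,0,0,0],
])

```text
t: 10.35
eef_pos: [0.3692, 0.2672, 0.348]
tool_rot: [0.0, 0.946, 0.325, -0.0]
contact_force: [-0.2, 0.5, -0.5]
gripper_width: 0.461
```

play_rows([
  [0.01,0,0,0],
  [0.01,0,0,0],
  [0.01,0,0,0],
  [0.01,0,0,0],
  [0.01,0,0,0],
  [0.01,0,0,0],
  [0.01,0,0,0],
  [0,0,0,0],
  [0,0,0,0],
])

```text
t: 11.25
eef_pos: [0.4239, 0.3109, 0.3475]
tool_rot: [-0.0, 0.946, 0.325, -0.0]
contact_force: [0.8, -0.0, -0.0]
gripper_width: 0.457
```

Run:
```python
from h import *
go(.465,.3408,.347,37.9)
o=sensors.get_obs();c=snap('wrist','w7.png')
```

```text
a 37.99 tilt 0.04 | turn 0.09 (rows 0.0) shift x 50.9 y 1.6 z 0.5 mm | t 11.2 q7 -1.99 pos [0.4239 0.3109 0.3475] w 0.457 F [ 0.8 -0.  -0. ]
```

View pics/w7.png

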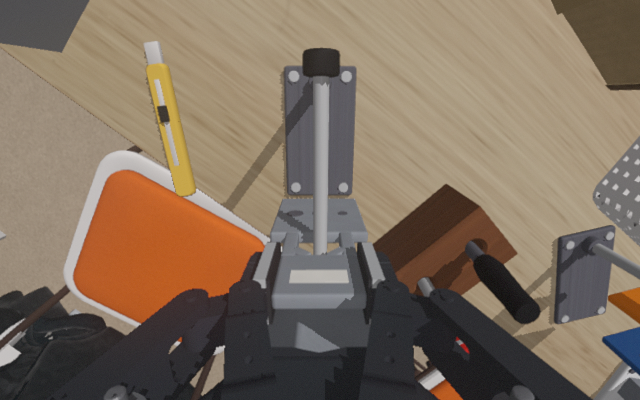

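play_rows([
  [0.01,0,0,0],
  [0.01,0,0,0],
  [0.01,0.0005,0,0],
  [0.01,0,0,0],
  [0.01,0,0,0],
  [0,0,0,0],
  [0,0,0.004,0],
  [0,0,0.004,0],
  [0,0,0.003,0],
  [0,0,0.001,0],
  [0,0,0,0],
])

```text
t: 12.4
eef_pos: [0.4635, 0.3409, 0.3356]
tool_rot: [0.0, 0.946, 0.325, -0.0]
contact_force: [-0.9, 0.0, -1.1]
gripper_width: 0.463
```

Run:
```python
from h import *
go(.465,.3408,.335,37.9)
```

```text
a 37.98 tilt 0.03 | turn 0.08 (rows 0.0) shift x 1.1 y 1.0 z 0.6 mm | t 12.4 q7 -2.01 pos [0.4635 0.3409 0.3356] w 0.463 F [-0.9  0.  -1.1]
```

play_rows([
  [0,0,0.001,0],
  [0,0,0,0],
])

```text
t: 12.6
eef_pos: [0.4636, 0.3412, 0.3353]
tool_rot: [0.0, 0.946, 0.325, 0.0]
contact_force: [-1.0, -1.2, 4.8]
gripper_width: 0.463
```

play_rows([
  [0,0,0.001,0],
  [0,0,0,0],
])

```text
t: 12.8
eef_pos: [0.4636, 0.3413, 0.335]
tool_rot: [0.0, 0.946, 0.325, 0.0]
contact_force: [-3.0, -4.5, 11.7]
gripper_width: 0.463
```

play_rows([
  [0,0,-0.001,0],
  [0,0,0,0],
])

```text
t: 13.0
eef_pos: [0.4637, 0.3412, 0.3352]
tool_rot: [0.0, 0.946, 0.325, 0.0]
contact_force: [-0.7, -1.1, 6.4]
gripper_width: 0.462
```

play_rows([
  [0,0,0,0],
  [0,0,0,0],
  [0,0,0,0],
  [0,0,0,0],
  [0,0,0,0],
  [0,0,-0.02,0],
  [0,0,-0.025,0],
  [0,0,-0.03,0],
  [0,0,-0.02,0],
  [0,0,0,0],
], claw=0.085)

```text
t: 14.0
eef_pos: [0.4639, 0.342, 0.4328]
tool_rot: [-0.001, 0.946, 0.325, 0.003]
contact_force: [0.5, 0.7, 1.2]
gripper_width: 0.997
```

Run:
```python
from h import *
o=sensors.get_obs();c=snap('wrist','w8.png');np.savez('w8.npz',pos=o['eef_pos'],rot=o['tool_rot'],**c)
P=cloud(c,o)
q=P[(P[...,2]>.19)&(P[...,2]<.208)&(abs(P[...,0]-.464)<.04)&(abs(P[...,1]-.341)<.04)];print(len(q),q.mean(0))
go(.5094,-.0528,.43,51)
```

```text
825 [0.46462571 0.34081044 0.19933138]
a 37.97 tilt 0.16 | turn -13.03 (rows 1.5) shift x -277.7 y 283.6 z 0.9 mm | t 14.1 q7 -1.93 pos [0.4638 0.3414 0.4309] w 0.991 F [-0.   0.3 -0.2]
```

View pics/w8.png

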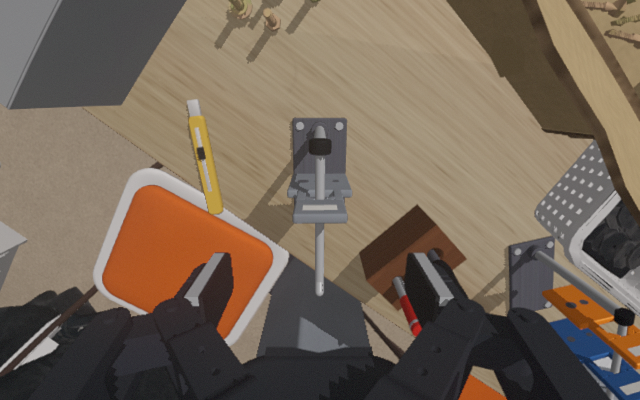

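play_rows([
  [0,0,0,-6.5],
  [0,0,0,-6.5],
  [-0.02525,0.0258,0,0],
  [-0.02525,0.0258,0,0],
  [-0.02525,0.0258,0,0],
  [-0.02525,0.0258,0,0],
  [-0.02525,0.0258,0,0],
  [-0.02525,0.0258,0,0],
  [-0.02525,0.0258,0,0],
  [-0.02525,0.0258,0,0],
  [-0.02525,0.0258,0,0],
  [-0.02525,0.0258,0,0],
  [-0.02525,0.0258,0,0],
  [0,0,0,0],
  [0,0,0,0],
  [0,0,0,0],
])

```text
t: 15.65
eef_pos: [0.509, -0.0523, 0.4291]
tool_rot: [-0.001, 0.902, 0.431, -0.0]
contact_force: [-0.3, 0.1, 0.3]
gripper_width: 0.993
```

```bash
cat >> h.py <<'E'
def tabs(c,o):
    P=cloud(c,o);hsv=cv2.cvtColor(c['frame'],cv2.COLOR_BGR2HSV)
    z=(P[...,2]>.195)&(P[...,2]<.207)
    for n,m in dict(orange=(hsv[...,0]<20)&(hsv[...,1]>150),blue=(hsv[...,0]>95)&(hsv[...,0]<130)&(hsv[...,1]>120)).items():
        q=P[m&z]
        if len(q)<20: continue
        l,v=np.linalg.eigh(np.cov(q[:,:2].T)); print(n,len(q),q.mean(0).round(4),np.sqrt(l*12).round(4), np.degrees(np.arctan2(v[1,1],v[0,1])).round(1))
E
python3 - <<'E'
from h import *
o=sensors.get_obs();c=snap('wrist','w9.png')
tabs(c,o)
go(.5094,-.0528,.335,51)
E
```

```text
orange 723 [ 0.5442 -0.0098  0.2012] [0.0077 0.0389] 140.7
blue 607 [ 0.5099 -0.052   0.2006] [0.0071 0.0382] 142.2
a 51.11 tilt 0.05 | turn 0.11 (rows 0.0) shift x -0.4 y 0.8 z 94.3 mm | t 15.7 q7 -0.90 pos [ 0.509  -0.052   0.4293] w 0.996 F [-0.2  0.2  0.7]
```

View pics/w9.png

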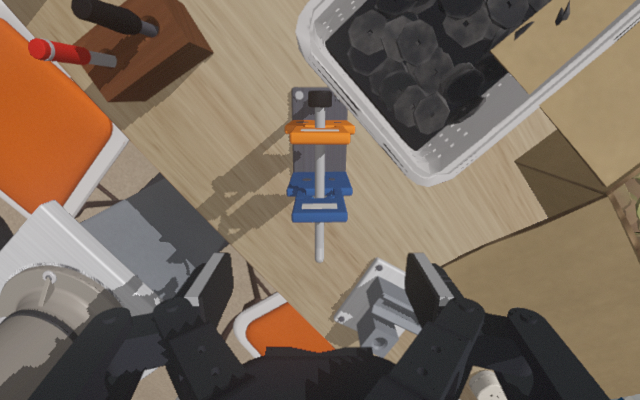

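play_rows([
  [0.0003,0.0005,0.025,0],
  [0,0,0.025,0],
  [0,0,0.02,0],
  [0,0,0.014,0],
  [0,0,0.01,0],
  [0,0,0,0],
  [0,0,0,0],
])

```text
t: 16.4
eef_pos: [0.5102, -0.0531, 0.3362]
tool_rot: [0.0, 0.903, 0.431, 0.0]
contact_force: [0.4, 0.3, 0.3]
gripper_width: 0.996
```

play_rows([
  [0,0,0,0],
  [0,0,0,0],
  [0,0,0,0],
  [0,0,0,0],
  [0,0,0,0],
  [0,0,0,0],
  [0,0,0,0],
  [0,0,0,0],
], claw=0.03, force=40)

```text
t: 17.2
eef_pos: [0.5099, -0.0533, 0.3363]
tool_rot: [0.0, 0.903, 0.43, 0.0]
contact_force: [-2.7, -0.4, 6.4]
gripper_width: 0.462
```

play_rows([
  [0,0,-0.004,0],
  [0,0,-0.004,0],
  [0,0,-0.004,0],
  [0,0,0,0],
  [-0.01,0,0,0],
  [-0.01,0,0,0],
  [-0.01,0,0,0],
  [-0.01,0,0,0],
  [-0.01,0,0,0],
  [-0.01,0,0,0],
  [-0.01,0,0,0],
  [-0.01,0,0,0],
  [-0.01,0,0,0],
  [-0.01,0,0,0],
  [-0.01,0,0,0],
  [0,0,0,0],
  [0,0,0,0],
])

```text
t: 18.9
eef_pos: [0.4406, -0.139, 0.3478]
tool_rot: [0.0, 0.903, 0.43, 0.0]
contact_force: [0.6, 0.0, -1.4]
gripper_width: 0.464
```

Run:
```python
from h import *
go(.445,.06,.47,37.9)
o=sensors.get_obs();c=snap('wrist','w10.png')
```

```text
a 50.95 tilt 0.02 | turn 13.05 (rows 1.5) shift x 125.7 y -154.3 z -122.2 mm | t 18.9 q7 -0.74 pos [ 0.4406 -0.139   0.3478] w 0.464 F [ 0.6  0.  -1.4]
```

View pics/w10.png

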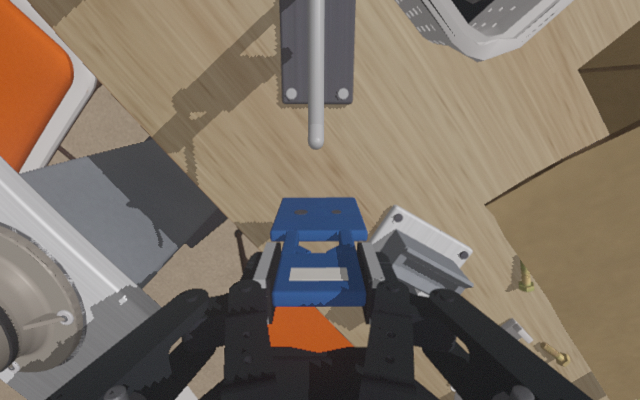

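Same route as before.

play_rows([
  [0,0,-0.03,0],
  [0,0,-0.03,0],
  [0,0,-0.031,6.5],
  [0,0,-0.031,6.5],
  [0.021,-0.0258,0,0],
  [0.021,-0.0258,0,0],
  [0.021,-0.0258,0,0],
  [0.021,-0.0258,0,0],
  [0.021,-0.0258,0,0],
  [0.021,-0.0258,0,0],
  [0.0113,-0.035,0,0],
  [0.0113,-0.035,0,0],
  [0.0113,-0.035,0,0],
  [0.0113,-0.035,0,0],
  [0.0113,-0.035,0,0],
  [0.0113,-0.035,0,0],
  [0,0,0,0],
  [0,0,0,0],
  [0,0,0,0],
])

```text
t: 20.85
eef_pos: [0.3692, 0.2673, 0.4695]
tool_rot: [0.0, 0.946, 0.325, -0.0]
contact_force: [-0.5, -0.8, -0.2]
gripper_width: 0.46
```

Run:
```python
from h import *
go(.370,.267,.347,37.9)
o=sensors.get_obs();c=snap('wrist','w11.png')
P=cloud(c,o)
roi=np.zeros(P.shape[:2],bool);roi[0:155,300:340]=1
q=P[roi&(P[...,2]>.155)&(P[...,2]<.1655)];R=Rq(o['tool_rot'])
L=(q-o['eef_pos'])@R; print(len(q),q[:,2].mean(),np.polyfit(L[:,0],L[:,1],1), L[:,0].min())
roi=np.zeros(P.shape[:2],bool);roi[255:320,260:375]=1
f=(P-o['eef_pos'])@R; m=roi&(f[...,2]>.125)&(f[...,2]<.14)&(abs(f[...,1])<.019); print(m.sum(),np.median(f[m],0), f[m].min(0),f[m].max(0))
```

```text
a 37.94 tilt 0.03 | turn 0.04 (rows 0.0) shift x 0.4 y 0.8 z 122.5 mm | t 20.9 q7 -1.82 pos [0.3692 0.2673 0.4695] w 0.46 F [-0.5 -0.8 -0.2]
901 0.16416918505060504 [ 0.00632108 -0.000214  ] 0.03948049860173505
1980 [ 1.70350745e-03 -4.94096453e-05  1.35365860e-01] [-0.01072383 -0.01899885  0.13173132] [0.00466939 0.01898914 0.13999665]
```

View pics/w11.png

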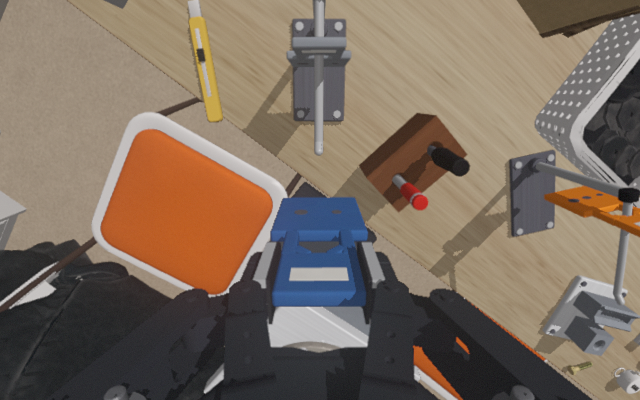

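play_rows([
  [0,0,0.025,0],
  [0,0,0.025,0],
  [0,0,0.025,0],
  [0,0,0.025,0],
  [0,0,0.022,0],
  [0,0,0,0],
  [0,0,0,0],
  [0.01,0,0,0],
  [0.01,0,0,0],
  [0.01,0,0,0],
  [0.01,0,0,0],
  [0.01,0,0,0],
  [0.01,0,0,0],
  [0.01,0,0,0],
  [0.005,0,0,0],
  [0,0,0,0],
])

```text
t: 22.5
eef_pos: [0.4284, 0.3145, 0.3476]
tool_rot: [-0.0, 0.946, 0.325, -0.0]
contact_force: [-0.3, 0.5, -0.3]
gripper_width: 0.462
```

play_rows([
  [0,0,0,0],
  [0,0,0.004,0],
  [0,0,0.004,0],
  [0,0,0.004,0],
  [0,0,0.001,0],
  [0,0,0,0],
])

```text
t: 23.1
eef_pos: [0.4278, 0.3141, 0.3359]
tool_rot: [0.001, 0.946, 0.325, 0.0]
contact_force: [-4.8, -5.3, 15.4]
gripper_width: 0.459
```

play_rows([
  [0,0,-0.0013,0],
  [0,0,0,0],
])

```text
t: 23.3
eef_pos: [0.4279, 0.314, 0.3362]
tool_rot: [0.0, 0.946, 0.325, 0.0]
contact_force: [-1.5, -1.6, 5.4]
gripper_width: 0.463
```

play_rows([
  [0,0,0,0],
  [0,0,0,0],
  [0,0,0,0],
  [0,0,0,0],
  [0,0,0,0],
  [0,0,-0.02,0],
  [0,0,-0.025,0],
  [0,0,-0.03,0],
  [0,0,-0.02,0],
  [0,0,0,0],
], claw=0.085)

```text
t: 24.3
eef_pos: [0.4282, 0.315, 0.4338]
tool_rot: [-0.001, 0.946, 0.325, 0.002]
contact_force: [0.0, 0.3, -0.8]
gripper_width: 0.997
```

Run:
```python
from h import *
o=sensors.get_obs();c=snap('wrist','w12.png');np.savez('w12.npz',pos=o['eef_pos'],rot=o['tool_rot'],**c)
tabs(c,o)
go(.5442,-.0098,.43,51)
```

```text
blue 595 [0.4292 0.314  0.2006] [0.007  0.0382] 128.3
a 37.97 tilt 0.15 | turn -13.03 (rows 1.5) shift x -178.8 y 294.2 z 2.0 mm | t 24.4 q7 -1.97 pos [0.4281 0.3144 0.432 ] w 0.993 F [-0.9 -0.4 -0.6]
```

View pics/w12.png

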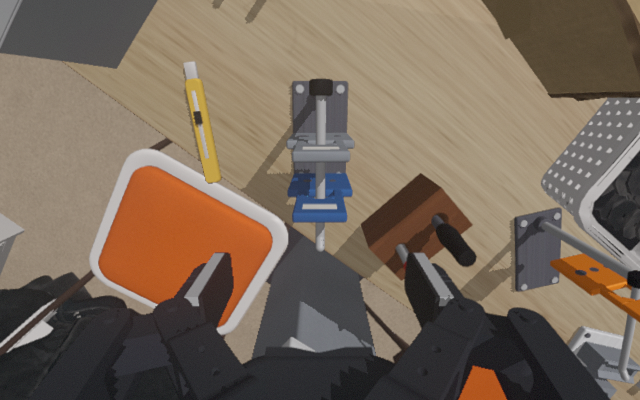

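play_rows([
  [0,0,0,-6.5],
  [0,0,0,-6.5],
  [-0.0179,0.0294,0,0],
  [-0.0179,0.0294,0,0],
  [-0.0179,0.0294,0,0],
  [-0.0179,0.0294,0,0],
  [-0.0179,0.0294,0,0],
  [-0.0179,0.0294,0,0],
  [-0.0179,0.0294,0,0],
  [-0.0179,0.0294,0,0],
  [-0.0179,0.0294,0,0],
  [-0.0179,0.0294,0,0],
  [0,0,0,0],
  [0,0,0,0],
  [0,0,0,0],
])

```text
t: 25.85
eef_pos: [0.5432, -0.009, 0.4303]
tool_rot: [-0.001, 0.902, 0.431, -0.0]
contact_force: [0.4, 0.2, 0.3]
gripper_width: 0.997
```

Run:
```python
from h import *
o=sensors.get_obs();c=snap('wrist','w13.png')
tabs(c,o)
go(.5442,-.0098,.335,51)
```

```text
orange 657 [ 0.5449 -0.0093  0.2006] [0.0076 0.039 ] 141.0
a 51.11 tilt 0.05 | turn 0.11 (rows 0.0) shift x -0.2 y 1.4 z 95.6 mm | t 25.9 q7 -1.10 pos [ 0.5432 -0.0087  0.4306] w 0.994 F [0.3 0.4 0.5]
```

View pics/w13.png

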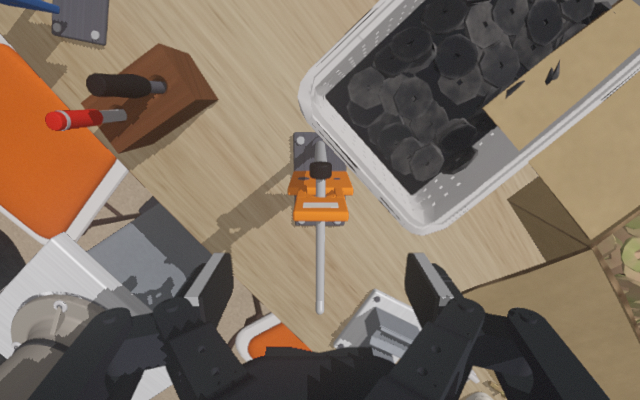

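play_rows([
  [0.0003,0.001,0.025,0],
  [0,0,0.025,0],
  [0,0,0.02,0],
  [0,0,0.014,0],
  [0,0,0.0108,0],
  [0,0,0,0],
  [0,0,0,0],
])

```text
t: 26.6
eef_pos: [0.5449, -0.0101, 0.3367]
tool_rot: [0.0, 0.903, 0.431, 0.0]
contact_force: [0.7, 0.2, -0.1]
gripper_width: 0.997
```

play_rows([
  [0,0,0,0],
  [0,0,0,0],
  [0,0,0,0],
  [0,0,0,0],
  [0,0,0,0],
  [0,0,0,0],
  [0,0,0,0],
  [0,0,0,0],
], claw=0.03, force=40)

```text
t: 27.4
eef_pos: [0.5448, -0.0104, 0.3368]
tool_rot: [0.0, 0.903, 0.43, 0.0]
contact_force: [-3.0, -0.8, 6.0]
gripper_width: 0.456
```

play_rows([
  [0,0,-0.004,0],
  [0,0,-0.004,0],
  [0,0,-0.004,0],
  [0,0,0,0],
  [-0.012,0,0,0],
  [-0.012,0,0,0],
  [-0.012,0,0,0],
  [-0.012,0,0,0],
  [-0.012,0,0,0],
  [-0.012,0,0,0],
  [-0.012,0,0,0],
  [-0.012,0,0,0],
  [-0.012,0,0,0],
  [-0.012,0,0,0],
  [-0.012,0,0,0],
  [-0.012,0,0,0],
  [-0.012,0,0,0],
  [0,0,0,0],
  [0,0,0,0],
])

```text
t: 29.3
eef_pos: [0.4464, -0.1319, 0.3483]
tool_rot: [0.0, 0.903, 0.43, 0.0]
contact_force: [-0.5, -0.4, -1.0]
gripper_width: 0.457
```

Run:
```python
from h import *
go(.43,-.28,.44,51)
o=sensors.get_obs();c=snap('wrist','w14.png');np.savez('w14.npz',pos=o['eef_pos'],rot=o['tool_rot'],**c)
```

```text
a 50.94 tilt 0.02 | turn -0.06 (rows 0.0) shift x -125.4 y 80.5 z -91.7 mm | t 29.3 q7 -0.87 pos [ 0.4464 -0.1319  0.3483] w 0.457 F [-0.5 -0.4 -1. ]
```

View pics/w14.png

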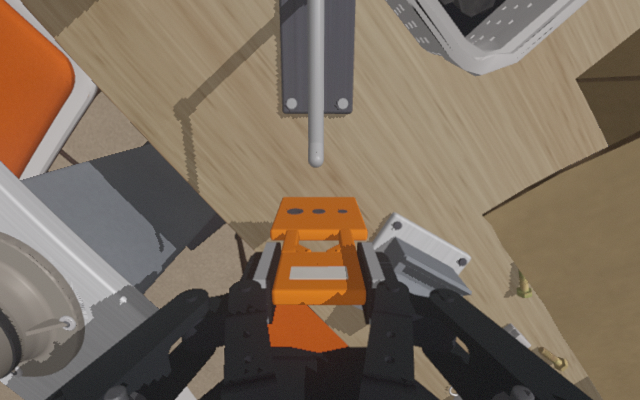

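play_rows([
  [0,0,-0.03,0],
  [0,0,-0.03,0],
  [0,0,-0.03,7.25],
  [0,0,-0.03,7.25],
  [0,0,0,7.25],
  [0,0,0,7.25],
  [-0.0243,0.024,0,0],
  [-0.0243,0.024,0,0],
  [-0.0243,0.024,0,0],
  [-0.0243,0.024,0,0],
  [-0.0243,0.024,0,0],
  [-0.0243,0.024,0,0],
  [0,0,0,0],
  [0,0,0,0],
  [0,0,0,0],
])

```text
t: 30.85
eef_pos: [0.3661, -0.3185, 0.4683]
tool_rot: [-0.0, 0.981, 0.192, 0.0]
contact_force: [0.3, -0.1, -0.5]
gripper_width: 0.458
```

Run:
```python
from h import *
go(.43,-.28,.44,22)
o=sensors.get_obs();c=snap('wrist','w15.png');np.savez('w15.npz',pos=o['eef_pos'],rot=o['tool_rot'],**c)
P=cloud(c,o)
x=P[...,2]
q=P[(x>.052)&(x<.068)&(abs(P[...,0]-.45)<.1)&(abs(P[...,1]+.285)<.1)];print(len(q),q.mean(0))
```

```text
a 22.12 tilt 0.04 | turn 0.12 (rows 0.0) shift x 73.7 y -11.8 z 28.3 mm | t 30.9 q7 -0.73 pos [ 0.3661 -0.3185  0.4683] w 0.458 F [ 0.3 -0.1 -0.5]
2570 [ 0.45191497 -0.28660931  0.06040596]
```

View pics/w15.png

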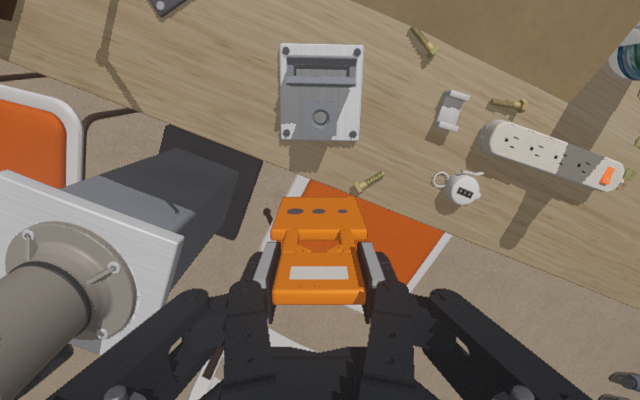

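```bash
cat >> h.py <<'E'
def jigm(c,o,cx=.45,cy=-.285):
    P=cloud(c,o);R=Rq(o['tool_rot'])
    near=(abs(P[...,0]-cx)<.12)&(abs(P[...,1]-cy)<.12)
    m=near&(P[...,2]>.0075)&(P[...,2]<.075)
    m=cv2.morphologyEx(m.astype(np.uint8),cv2.MORPH_OPEN,np.ones((3,3)))
    n,l,s,_=cv2.connectedComponentsWithStats(m);i=1+s[1:,4].argmax();m=l==i
    # raise: project base-level and upper pts vertically
    q=P[m];r=cv2.minAreaRect((q[:,:2]*1000).astype(np.float32));print('foot rect',r)
    b=P[m&(P[...,2]<.02)&(P[...,2]>.008)];print('base',len(b),np.median(b[:,2]),cv2.minAreaRect((b[:,:2]*1000).astype(np.float32)))
    for lo,hi in [(.050,.0575),(.0575,.066)]:
        t=m&(P[...,2]>lo)&(P[...,2]<hi);nn,ll,ss,cc=cv2.connectedComponentsWithStats(t.astype(np.uint8))
        for k in range(1,nn):
            if ss[k,4]>60:
                g=P[ll==k];print('top',lo,ss[k],np.median(g,0).round(4),cv2.minAreaRect((g[:,:2]*1000).astype(np.float32)))
    return P,m
E
python3 - <<'E'
from h import *
c=dict(np.load('w15.npz'));o=dict(eef_pos=c['pos'],tool_rot=c['rot'])
P,m=jigm(c,o)
x=cv2.resize(c['frame'][30:150,270:375],None,fx=5,fy=5,interpolation=cv2.INTER_CUBIC);cv2.imwrite('pics/w15z.png',x)
d=P[30:150,270:375,2];cv2.imwrite('pics/w15d.png',cv2.resize(np.nan_to_num(np.clip(d/.07,0,1)*255).astype(np.uint8),None,fx=5,fy=5,interpolation=cv2.INTER_NEAREST))
E
```

```text
foot rect ((448.097412109375, -288.33544921875), (125.352783203125, 111.29606628417969), 20.958553314208984)
base 5062 0.013586443278181926 ((448.097412109375, -288.33544921875), (125.352783203125, 111.29606628417969), 20.958553314208984)
top 0.05 [286  61  71  19 430] [ 0.4719 -0.2762  0.0564] ((472.2010803222656, -279.17315673828125), (18.914382934570312, 82.82398986816406), 21.055465698242188)
top 0.0575 [286  55  72  11 571] [ 0.4828 -0.2758  0.0611] ((482.2085266113281, -275.54290771484375), (10.169225692749023, 82.40556335449219), 21.100812911987305)
top 0.0575 [286  76  71  11 572] [ 0.4596 -0.2844  0.0617] ((460.5186767578125, -283.735595703125), (10.93945026397705, 82.55280303955078), 21.24203872680664)
top 0.0575 [304 101  34  35 971] [ 0.4206 -0.2991  0.0615] ((420.4793395996094, -299.38427734375), (40.42115020751953, 39.631385803222656), 21.34453010559082)
```

View pics/w15z.png

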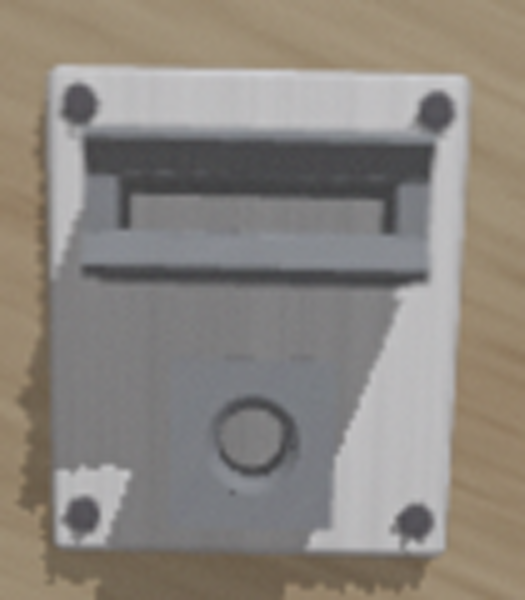

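View pics/w15d.png

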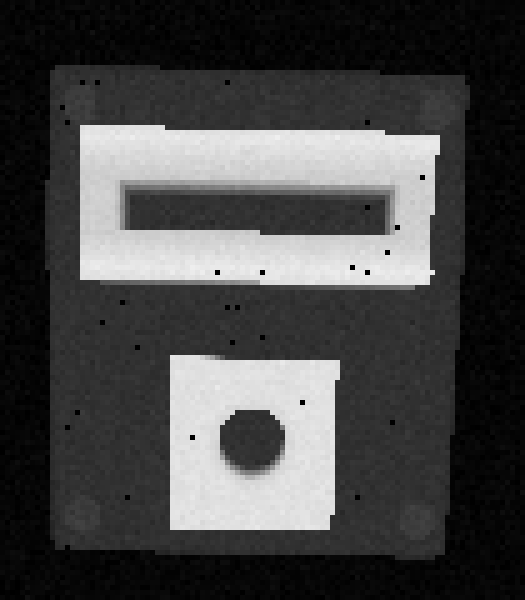

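```bash
cat >> h.py <<'E'
def held(c,o,lo=(0,150,60),hi=(20,255,255)):
    P=cloud(c,o);R=Rq(o['tool_rot']);f=(P-o['eef_pos'])@R
    m=(hsvmask(c,lo,hi)>0)&(abs(f[...,1])<.035)&(f[...,2]>.12)&(f[...,2]<.30)&(abs(f[...,0])<.04)
    m[:, :270]=0;m[:,370:]=0
    q=f[m];print('held',len(q),q.min(0),q.max(0))
    # front face: x vs z below top
    fr=q[(q[:,2]>.145)&(abs(q[:,1])<.03)]
    A=np.c_[fr[:,2],fr[:,1],np.ones(len(fr))];s=np.linalg.lstsq(A,fr[:,0],rcond=None)[0]
    r=fr[:,0]-A@s;k=abs(r)<.003;s=np.linalg.lstsq(A[k],fr[k,0],rcond=None)[0]
    print('face x = %.4f*z + %.4f*y + %.4f ; x at z=.135 %.4f, z=.265 %.4f'%(*s,s[0]*.135+s[2],s[0]*.265+s[2]),k.sum(),'z range',fr[:,2].min(),fr[:,2].max())
    tp=q[(q[:,2]<.139)];print('top',len(tp),tp.mean(0),tp.min(0),tp.max(0))
    lw=fr[fr[:,2]>.2];print('lower y ext',np.percentile(lw[:,1],[1,99]),'z',np.percentile(lw[:,2],[1,99]))
E
python3 - <<'E'
from h import *
c=dict(np.load('w15.npz'));o=dict(eef_pos=c['pos'],tool_rot=c['rot'])
held(c,o)
E
```

```text
held 7910 [-0.00398636 -0.02884919  0.13374443] [0.01064339 0.03052388 0.2637193 ]
face x = -0.0012*z + 0.0004*y + 0.0039 ; x at z=.135 0.0037, z=.265 0.0036 5177 z range 0.14503047716174572 0.26371930385963654
top 1769 [0.00156526 0.00036364 0.13599538] [-0.00384774 -0.01910164  0.13374443] [0.00503666 0.02047339 0.13898544]
lower y ext [-0.02793203  0.02919147] z [0.20041943 0.26267633]
```

Run:
```python
from h import *
go(.4711,-.2791,.36,21.1)
```

```text
a 22.14 tilt 0.02 | turn 1.04 (rows 0.1) shift x 112.2 y 1.1 z 108.3 mm | t 30.9 q7 -0.73 pos [ 0.3661 -0.3184  0.4683] w 0.465 F [-0.1  0.5 -0.7]
```

play_rows([
  [0,0,0,1.04],
  [0.028,0.0003,0,0],
  [0.028,0.0003,0,0],
  [0.028,0.0003,0,0],
  [0.028,0.0002,0,0],
  [0,0,0.027,0],
  [0,0,0.027,0],
  [0,0,0.027,0],
  [0,0,0.027,0],
  [0,0,0,0],
  [0,0,0,0],
  [0,0,0,0],
])

```text
t: 32.1
eef_pos: [0.4709, -0.2806, 0.3619]
tool_rot: [0.001, 0.983, 0.182, 0.001]
contact_force: [0.6, 0.1, -1.0]
gripper_width: 0.46
```

Run:
```python
from h import *
go(.4711,-.2791,.36,21.1)
o=sensors.get_obs();c=snap('wrist','w16.png');np.savez('w16.npz',pos=o['eef_pos'],rot=o['tool_rot'],**c)
held(c,o);P,m=jigm(c,o)
```

```text
a 20.95 tilt 0.15 | turn -0.15 (rows 0.0) shift x 0.7 y -1.4 z 1.9 mm | t 32.1 q7 -1.10 pos [ 0.4709 -0.2806  0.3619] w 0.46 F [ 0.6  0.1 -1. ]
held 7901 [-0.01123351 -0.02917699  0.13183504] [0.00517855 0.03043662 0.26422598]
face x = -0.0014*z + 0.0009*y + 0.0039 ; x at z=.135 0.0037, z=.265 0.0036 5165 z range 0.14500062988756587 0.2642259815308637
top 1799 [0.0014038  0.00061246 0.13602357] [-0.01123351 -0.0193521   0.13183504] [0.00517855 0.02083126 0.13899943]
lower y ext [-0.02801372  0.02900002] z [0.20030243 0.26265159]
foot rect ((460.51373291015625, -283.63323974609375), (98.08140563964844, 110.3239517211914), 21.098180770874023)
base 3181 0.013613697610028508 ((460.51373291015625, -283.63323974609375), (98.08140563964844, 110.3239517211914), 21.098180770874023)
top 0.05 [273 169  87   2 171] [ 0.4858 -0.2736  0.0538] ((486.1067810058594, -273.4638977050781), (0.8410851955413818, 80.7527084350586), 21.00775718688965)
top 0.05 [273 179  87  18 615] [ 0.4673 -0.2823  0.0564] ((470.5130310058594, -279.6190490722656), (16.957460403442383, 82.25323486328125), 20.910274505615234)
top 0.0575 [272 171  90  10 771] [ 0.483  -0.2744  0.0619] ((482.2063903808594, -275.3280334472656), (9.90652084350586, 82.06820678710938), 20.998388290405273)
top 0.0575 [273 194  18  12 105] [ 0.4479 -0.2496  0.0605] ((448.7882080078125, -252.88320922851562), (9.814451217651367, 16.230106353759766), 24.85765266418457)
```

View pics/w16.png

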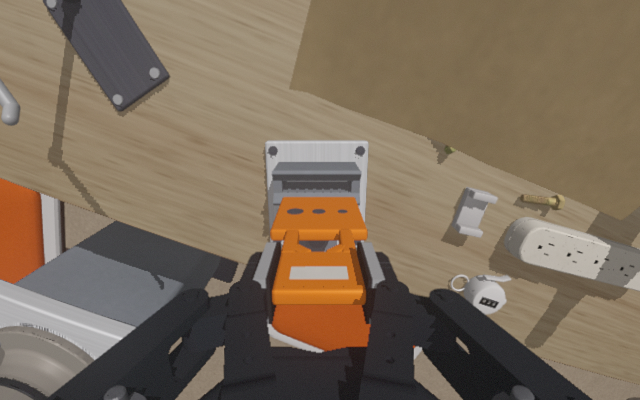

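play_rows([
  [0.0005,-0.0012,0.015,0],
  [0,0,0.012,0],
  [0,0,0.01,0],
  [0,0,0,0],
  [0,0,0,0],
])

```text
t: 32.65
eef_pos: [0.4701, -0.2794, 0.3228]
tool_rot: [-0.0, 0.983, 0.182, -0.0]
contact_force: [-0.5, -0.0, -0.1]
gripper_width: 0.462
```

Run:
```python
from h import *
go(.4711,-.2791,.2765,21.1)
```

```text
a 20.95 tilt 0.06 | turn -0.15 (rows 0.0) shift x 1.0 y 0.0 z 46.3 mm | t 32.6 q7 -1.14 pos [ 0.4701 -0.2794  0.3228] w 0.462 F [-0.5 -0.  -0.1]
```

play_rows([
  [0.001,0,0.004,0],
  [0,0,0.005,0],
  [0,0,0.005,0],
  [0,0,0.005,0],
  [0,0,0,0],
])

```text
t: 33.15
eef_pos: [0.4708, -0.2791, 0.3033]
tool_rot: [-0.0, 0.983, 0.182, -0.001]
contact_force: [0.6, 0.2, -0.3]
gripper_width: 0.456
```

play_rows([
  [0,0,0.006,0],
  [0,0,0.006,0],
  [0,0,0.006,0],
  [0,0,0.005,0],
  [0,0,0,0],
])

```text
t: 33.65
eef_pos: [0.4708, -0.2791, 0.2803]
tool_rot: [-0.0, 0.983, 0.182, -0.001]
contact_force: [-0.4, -0.6, -0.2]
gripper_width: 0.46
```

play_rows([
  [0,0,0.002,0],
  [0,0,0.001,0],
  [0,0,0,0],
])

```text
t: 33.95
eef_pos: [0.4714, -0.279, 0.279]
tool_rot: [0.0, 0.983, 0.182, 0.0]
contact_force: [-1.1, 1.8, 4.0]
gripper_width: 0.46
```

play_rows([
  [0,0,0.001,0],
  [0,0,0,0],
])

```text
t: 34.15
eef_pos: [0.4718, -0.2787, 0.2789]
tool_rot: [0.001, 0.983, 0.182, 0.0]
contact_force: [-3.8, 2.3, 12.8]
gripper_width: 0.46
```

play_rows([
  [0,0,-0.001,0],
  [0,0,0,0],
])

```text
t: 34.35
eef_pos: [0.4715, -0.2791, 0.279]
tool_rot: [0.0, 0.983, 0.182, 0.001]
contact_force: [-1.0, 0.5, 7.6]
gripper_width: 0.461
```

play_rows([
  [0,0,0,0],
  [0,0,0,0],
  [0,0,0,0],
  [0,0,0,0],
  [0,0,0,0],
  [0,0,-0.02,0],
  [0,0,-0.03,0],
  [0,0,-0.04,0],
  [0,0,-0.04,0],
  [0,0,0,0],
  [0,0,0,0],
], claw=0.085)

```text
t: 35.45
eef_pos: [0.4712, -0.2792, 0.4089]
tool_rot: [0.001, 0.983, 0.182, 0.001]
contact_force: [-0.1, 0.1, -0.8]
gripper_width: 0.996
```

Run:
```python
from h import *
o=sensors.get_obs();c=snap('wrist','w17.png');np.savez('w17.npz',pos=o['eef_pos'],rot=o['tool_rot'],**c)
P,m=jigm(c,o)
q=P[(hsvmask(c,(0,150,60),(20,255,255))>0)&(P[...,2]>.13)&(P[...,2]<.16)];print(len(q),q.mean(0),q.min(0),q.max(0))
go(.4,.1,.47,21)
```

```text
foot rect ((448.4685974121094, -288.190185546875), (124.43974304199219, 110.2695083618164), 20.88699722290039)
base 4070 0.013652422617643906 ((448.4685974121094, -288.190185546875), (124.43974304199219, 110.2695083618164), 20.88699722290039)
top 0.05 [280 168  76  16 353] [ 0.4759 -0.2753  0.0563] ((471.1361999511719, -279.5611572265625), (17.084421157836914, 82.20560455322266), 20.95647430419922)
top 0.05 [301 204  35   3  72] [ 0.4385 -0.2918  0.054 ] ((438.5954284667969, -292.4278564453125), (0.9901375770568848, 39.0765495300293), 21.628925323486328)
top 0.0575 [279 161  78   9 628] [ 0.4835 -0.2754  0.0616] ((482.65460205078125, -275.17913818359375), (9.688870429992676, 82.2125244140625), 20.8945255279541)
top 0.0575 [291 172  55   2 108] [ 0.4754 -0.2784  0.0615] ((475.439208984375, -278.3375244140625), (1.048269510269165, 58.071556091308594), 20.606069564819336)
top 0.0575 [280 181  17  11 131] [ 0.4484 -0.2528  0.0614] ((448.4852600097656, -253.70301818847656), (10.432114601135254, 17.30769920349121), 14.740439414978027)
top 0.0575 [340 182  16  10 124] [ 0.4716 -0.3151  0.0615] ((471.6065673828125, -314.3565368652344), (9.533918380737305, 16.429380416870117), 24.109384536743164)
top 0.0575 [ 300  206   36   34 1040] [ 0.421  -0.2987  0.0616] ((420.2432861328125, -298.9859619140625), (40.08620834350586, 40.09889221191406), 20.97926902770996)
527 [ 0.47322232 -0.27899636  0.14188094] [ 0.46312487 -0.29813362  0.13005223] [ 0.48210558 -0.26052734  0.14536824]
a 20.92 tilt 0.04 | turn -0.08 (rows 0.0) shift x 69.9 y -379.4 z -62.3 mm | t 35.5 q7 -1.06 pos [ 0.4707 -0.2792  0.4077] w 0.997 F [-0.8 -0.1 -1.3]
```

View pics/w17.png

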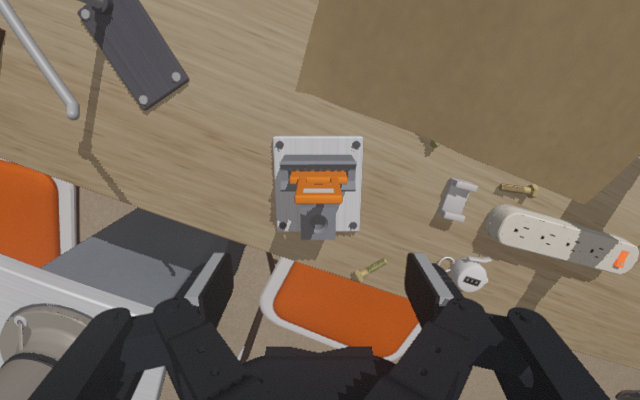

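Run:
```python
from h import *
go(.44,.08,.46,80)
print(sensors.get_obs()['q'])
```

```text
a 20.92 tilt 0.04 | turn -59.08 (rows 6.9) shift x 348.4 y -92.6 z -52.3 mm | t 35.5 q7 -1.06 pos [ 0.4707 -0.2792  0.4077] w 0.997 F [-0.8 -0.1 -1.3]
[ 1.08450227  0.37676752 -0.82844968  1.81688757  0.31208331  1.08468344
 -1.06301567]
```

play_rows([
  [0,0,-0.03,-8.44],
  [0,0,-0.022,-8.44],
  [0,0,0,-8.44],
  [0,0,0,-8.44],
  [0,0,0,-8.44],
  [0,0,0,-8.44],
  [0,0,0,-8.44],
  [0.0348,-0.0093,0,0],
  [0.0348,-0.0093,0,0],
  [0.0348,-0.0093,0,0],
  [0.0348,-0.0093,0,0],
  [0.0348,-0.0093,0,0],
  [0.0348,-0.0093,0,0],
  [0.0348,-0.0093,0,0],
  [0.0348,-0.0093,0,0],
  [0.0348,-0.0093,0,0],
  [0.0348,-0.0093,0,0],
  [0,0,0,0],
  [0,0,0,0],
  [0,0,0,0],
])

```text
t: 37.5
eef_pos: [0.4399, 0.0783, 0.4593]
tool_rot: [-0.0, 0.766, 0.642, -0.001]
contact_force: [0.5, -0.1, -0.1]
gripper_width: 0.997
```

Run:
```python
from h import *
o=sensors.get_obs();c=snap('wrist','w18.png');np.savez('w18.npz',pos=o['eef_pos'],rot=o['tool_rot'],**c)
go(.4173,.1768,.45,-8.6);print(o['q'])
P=cloud(c,o);hsv=cv2.cvtColor(c['frame'],cv2.COLOR_BGR2HSV)
q=P[((hsv[...,0]<6)|(hsv[...,0]>174))&(hsv[...,1]>180)&(abs(P[...,0]-.417)<.06)&(abs(P[...,1]-.177)<.06)]
print(len(q),q.min(0),q.max(0))
for a,b in [(.08,.1),(.1,.115),(.115,.13),(.13,.145),(.145,.157),(.157,.165)]:
    s=q[(q[:,2]>a)&(q[:,2]<b)]
    if len(s): print(a,len(s),s.mean(0).round(4),s.min(0).round(4),s.max(0).round(4))
q=P[(P[...,2]>.07)&(P[...,2]<.08)&(abs(P[...,0]-.445)<.09)&(abs(P[...,1]-.17)<.09)];print('holder',cv2.minAreaRect((q[:,:2]*1000).astype(np.float32)),len(q))
```

```text
a 79.89 tilt 0.08 | turn 88.49 (rows 10.3) shift x -37.2 y -94.1 z 9.5 mm | t 37.5 q7 -0.69 pos [0.44   0.0782 0.4595] w 0.995 F [1.6 0.8 0.4]
[ 0.83278602  0.21094905 -1.25998865  1.94645245  0.22061216  1.14080343
 -0.68984252]
288 [0.39662814 0.16903857 0.06143631] [0.42488569 0.19165882 0.16346612]
0.115 19 [0.4233 0.1747 0.1239] [0.4183 0.169  0.1152] [0.4249 0.1815 0.1299]
0.13 13 [0.4229 0.1724 0.1339] [0.4201 0.1693 0.1301] [0.4249 0.1767 0.139 ]
0.157 251 [0.4175 0.177  0.1615] [0.4102 0.1698 0.1591] [0.4244 0.1846 0.1635]
holder ((444.931884765625, 172.80783081054688), (63.67952346801758, 110.58717346191406), 81.51099395751953) 5088
```

View pics/w18.png

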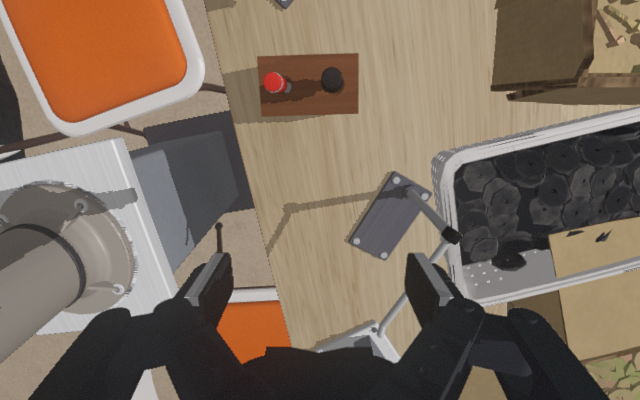

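play_rows([
  [0,0,0,8],
  [0,0,0,8],
  [0,0,0,8],
  [0,0,0,8],
  [0,0,0,8],
  [0,0,0,0],
], claw=0.06)

```text
t: 38.15
eef_pos: [0.44, 0.0784, 0.46]
tool_rot: [0.0, 0.94, 0.34, -0.0]
contact_force: [1.2, 0.1, -0.1]
gripper_width: 0.701
```

Run:
```python
from h import *
go(.4174,.177,.42,40)
print(sensors.get_obs()['q'])
```

```text
a 39.81 tilt 0.03 | turn -0.19 (rows 0.0) shift x 46.1 y -90.0 z 40.0 mm | t 38.1 q7 -1.34 pos [0.44   0.0784 0.46  ] w 0.701 F [ 1.2  0.1 -0.1]
[ 0.72835411  0.16455611 -1.12252006  1.94910401  0.1645814   1.12644311
 -1.33616605]
```

play_rows([
  [0.0154,-0.03,0.013,0],
  [0.0154,-0.03,0.013,0],
  [0.0153,-0.03,0.014,0],
  [0,0,0,0],
  [0,0,0,0],
  [0,0,0,0],
])

```text
t: 38.75
eef_pos: [0.4179, 0.177, 0.4202]
tool_rot: [0.0, 0.94, 0.342, -0.0]
contact_force: [-0.7, -0.3, -0.7]
gripper_width: 0.703
```

Run:
```python
from h import *
go(.4174,.177,.294,40)
o=sensors.get_obs();c=snap('wrist','w19.png');print(o['q'].round(2))
```

```text
a 39.99 tilt 0.02 | turn -0.01 (rows 0.0) shift x -0.4 y -0.4 z 126.2 mm | t 38.8 q7 -1.66 pos [0.4179 0.177  0.4202] w 0.703 F [-0.7 -0.3 -0.7]
[ 0.48  0.25 -1.14  1.99  0.26  1.06 -1.66]
```

View pics/w19.png

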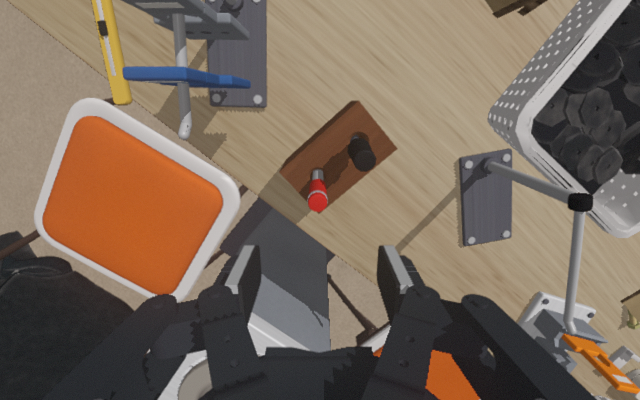

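play_rows([
  [0,0,0.025,0],
  [0,0,0.025,0],
  [0,0,0.025,0],
  [0,0,0.02,0],
  [0,0,0.015,0],
  [0,0,0.01,0],
  [0,0,0.006,0],
  [0,0,0,0],
  [0,0,0,0],
])

```text
t: 39.7
eef_pos: [0.4176, 0.1782, 0.2947]
tool_rot: [0.0, 0.94, 0.342, 0.0]
contact_force: [0.1, 0.8, 0.6]
gripper_width: 0.699
```

Run:
```python
from h import *
go(.4174,.177,.294,40)
o=sensors.get_obs();c=snap('wrist','w20.png');print(o['q'].round(2))
```

```text
a 40.00 tilt 0.05 | turn -0.00 (rows 0.0) shift x -1.0 y 0.8 z 0.7 mm | t 39.7 q7 -1.89 pos [0.4176 0.1782 0.2947] w 0.699 F [0.1 0.8 0.6]
[ 0.29  0.44 -0.99  2.12  0.51  0.83 -1.89]
```

View pics/w20.png

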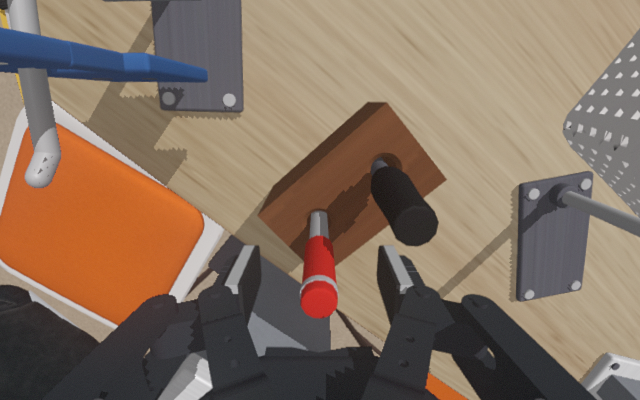

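Pin head centred between the jaws (u≈319). Closing.

play_rows([
  [-0.0007,0.0005,0,0],
  [0,0,0,0],
  [0,0,0,0],
  [0,0,0,0],
  [0,0,0,0],
  [0,0,0,0],
  [0,0,0,0],
  [0,0,0,0],
], claw=0.008, force=50)

```text
t: 40.55
eef_pos: [0.4172, 0.1776, 0.2945]
tool_rot: [0.0, 0.94, 0.342, 0.0]
contact_force: [-0.5, -1.3, 5.6]
gripper_width: 0.173
```

play_rows([
  [0,0,-0.01,0],
  [0,0,-0.02,0],
  [0,0,-0.025,0],
  [0,0,-0.025,0],
  [0,0,-0.025,0],
  [0,0,-0.025,0],
  [0,0,-0.02,0],
  [0,0,-0.02,0],
  [0,0,0,0],
  [0,0,0,0],
])

```text
t: 41.55
eef_pos: [0.4168, 0.1772, 0.4639]
tool_rot: [0.0, 0.94, 0.342, -0.0]
contact_force: [-0.3, 0.3, -0.9]
gripper_width: 0.171
```

Run:
```python
from h import *
o=sensors.get_obs();c=snap('wrist','w21.png');np.savez('w21.npz',pos=o['eef_pos'],rot=o['tool_rot'],**c);print(o['q'].round(2))
go(.36,-.31,.47,21)
s=snap('scene','s21.png');cv2.imwrite('pics/s21z.png',cv2.resize(s['frame'][120:300,150:470],None,fx=2.4,fy=2.4))
```

```text
[ 0.54  0.19 -1.18  1.93  0.2   1.14 -1.59]
a 40.01 tilt 0.08 | turn 19.01 (rows 2.2) shift x -227.5 y 434.4 z -6.6 mm | t 41.6 q7 -1.59 pos [0.4167 0.1771 0.4634] w 0.171 F [ 0.6 -0.2 -1. ]
```

View pics/w21.png

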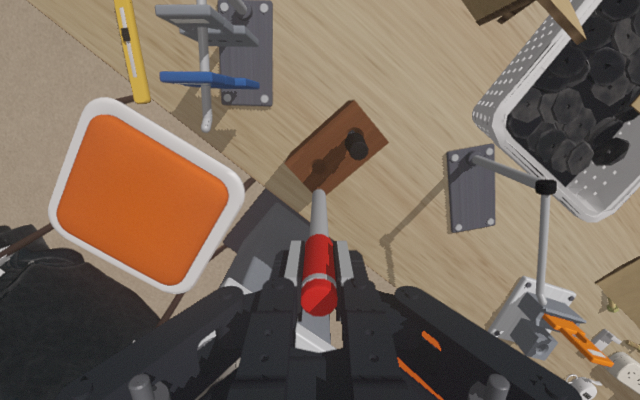

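View pics/s21z.png

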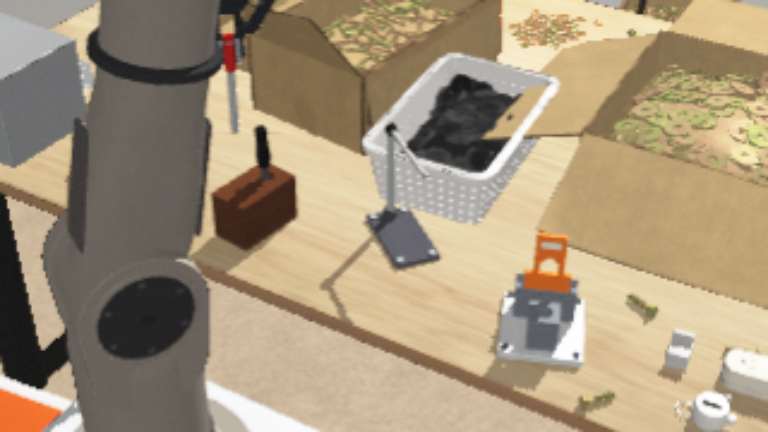

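play_rows([
  [0,0,-0.02,6.4],
  [0,0,-0.02,6.4],
  [0,0,0,6.3],
  [-0.006,0.0382,0,0],
  [-0.006,0.0382,0,0],
  [-0.006,0.0382,0,0],
  [-0.006,0.0382,0,0],
  [-0.006,0.0382,0,0],
  [-0.006,0.0382,0,0],
  [-0.0269,0.0307,0,0],
  [-0.0269,0.0307,0,0],
  [-0.0269,0.0307,0,0],
  [-0.0269,0.0307,0,0],
  [-0.0269,0.0307,0,0],
  [-0.0269,0.0307,0,0],
  [-0.0269,0.0307,0,0],
  [0,0,0,0],
  [0,0,0,0],
  [0,0,0,0],
])

```text
t: 43.55
eef_pos: [0.3666, -0.3164, 0.5034]
tool_rot: [-0.001, 0.983, 0.182, -0.0]
contact_force: [-0.1, -0.4, -1.3]
gripper_width: 0.173
```

```bash
cat >> h.py <<'E'
def pinm(c,o):
    P=cloud(c,o);R=Rq(o['tool_rot']);f=(P-o['eef_pos'])@R
    m=(abs(f[...,1])<.02)&(f[...,2]>.125)&(f[...,2]<.295)&(abs(f[...,0])<.03)
    m[:,:290]=0;m[:,345:]=0;m[:150]=0
    q=f[m]
    for a in np.arange(.125,.295,.015):
        s=q[(q[:,2]>a)&(q[:,2]<a+.015)]
        if len(s)>10: print('z%.3f n%d xmed %.4f xmax %.4f ymid %.4f ext %.4f'%(a+.0075,len(s),np.median(s[:,0]),np.percentile(s[:,0],97),np.percentile(s[:,1],[3,97]).mean(),np.ptp(np.percentile(s[:,1],[3,97]))))
    print('zmin,max',q[:,2].min(),q[:,2].max())
E
python3 - <<'E'
from h import *
o=sensors.get_obs();c=snap('wrist','w22.png');np.savez('w22.npz',pos=o['eef_pos'],rot=o['tool_rot'],**c);print(o['q'].round(2))
jigm(c,o);pinm(c,o)
go(.4204,-.2992,.47,21)
E
```

```text
[ 1.25  0.13 -0.72  1.83  0.09  1.22 -0.7 ]
foot rect ((447.83892822265625, -288.60223388671875), (125.04512786865234, 111.02642059326172), 21.104801177978516)
base 4033 0.013551766587772407 ((447.83892822265625, -288.60223388671875), (125.04512786865234, 111.02642059326172), 21.104801177978516)
top 0.05 [289  67  65  16 278] [ 0.4667 -0.2819  0.0564] ((470.9557189941406, -279.6622009277344), (18.461326599121094, 82.84342956542969), 20.93601417541504)
top 0.0575 [289  60  66  10 325] [ 0.4853 -0.2735  0.062 ] ((482.5387268066406, -275.44329833984375), (10.47040843963623, 82.3730697631836), 20.45504379272461)
top 0.0575 [289  80  65   9 495] [ 0.4592 -0.2842  0.0615] ((459.925048828125, -283.9150085449219), (10.135894775390625, 82.73323059082031), 20.999027252197266)
top 0.0575 [306 102  31  32 841] [ 0.4209 -0.2988  0.0614] ((420.1972351074219, -299.1744384765625), (40.261383056640625, 39.95697784423828), 20.986127853393555)
z0.133 n2175 xmed 0.0034 xmax 0.0116 ymid 0.0003 ext 0.0196
z0.148 n926 xmed 0.0079 xmax 0.0114 ymid -0.0001 ext 0.0228
z0.163 n781 xmed 0.0077 xmax 0.0114 ymid -0.0001 ext 0.0247
z0.178 n297 xmed 0.0068 xmax 0.0081 ymid 0.0005 ext 0.0140
z0.193 n152 xmed 0.0051 xmax 0.0060 ymid 0.0007 ext 0.0105
z0.208 n158 xmed 0.0051 xmax 0.0060 ymid 0.0006 ext 0.0108
z0.223 n123 xmed 0.0048 xmax 0.0060 ymid 0.0007 ext 0.0106
z0.238 n108 xmed 0.0050 xmax 0.0059 ymid 0.0006 ext 0.0109
z0.253 n85 xmed 0.0051 xmax 0.0060 ymid 0.0006 ext 0.0103
z0.268 n71 xmed 0.0050 xmax 0.0059 ymid 0.0006 ext 0.0107
z0.283 n20 xmed 0.0049 xmax 0.0057 ymid 0.0004 ext 0.0107
zmin,max 0.12501296154604497 0.2804758810411473
a 21.06 tilt 0.06 | turn 0.06 (rows 0.0) shift x 56.2 y 3.4 z 33.7 mm | t 43.6 q7 -0.70 pos [ 0.3667 -0.3162  0.5037] w 0.172 F [-0.3  0.4 -1. ]
```

View pics/w22.png

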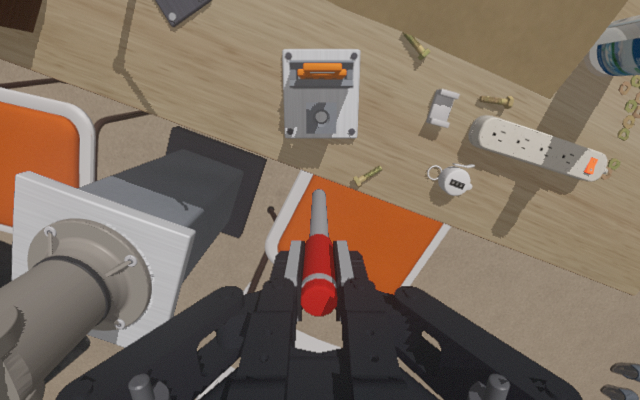

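play_rows([
  [0.028,0.0014,0,0],
  [0.0275,0.0014,0,0],
  [0,0,0.03,0],
  [0,0,0.03,0],
  [0,0,0.03,0],
  [0,0,0.03,0],
  [0,0,0.017,0],
  [0,0,0,0],
  [0,0,0,0],
  [0,0,0,0],
])

```text
t: 44.6
eef_pos: [0.4197, -0.3, 0.3686]
tool_rot: [0.001, 0.983, 0.182, 0.001]
contact_force: [-0.2, -0.4, -0.0]
gripper_width: 0.172
```

Run:
```python
from h import *
o=sensors.get_obs();c=snap('wrist','w23.png')
jigm(c,o);pinm(c,o)
go(.4199,-.2987,.295,21)
```

```text
foot rect ((448.13336181640625, -288.4039001464844), (123.47509765625, 110.75157165527344), 20.972532272338867)
base 6353 0.013628587168636908 ((448.13336181640625, -288.4039001464844), (123.47509765625, 110.75157165527344), 20.972532272338867)
top 0.05 [271 117  91  21 499] [ 0.4763 -0.2752  0.0565] ((471.6676330566406, -279.3194580078125), (17.935306549072266, 82.28636169433594), 21.63998031616211)
top 0.0575 [270 108  94  12 969] [ 0.4833 -0.2748  0.0615] ((482.6087646484375, -275.00836181640625), (9.818809509277344, 82.4694595336914), 20.947843551635742)
top 0.0575 [272 134  90  13 492] [ 0.457  -0.2863  0.0617] ((460.4986877441406, -283.66522216796875), (10.759134292602539, 81.82737731933594), 20.861656188964844)
top 0.0575 [ 295  165   43   42 1334] [ 0.4239 -0.2956  0.0616] ((419.957763671875, -299.0722351074219), (40.447837829589844, 39.96569061279297), 21.19091796875)
z0.133 n2189 xmed 0.0035 xmax 0.0116 ymid 0.0002 ext 0.0197
z0.148 n914 xmed 0.0079 xmax 0.0115 ymid -0.0001 ext 0.0227
z0.163 n781 xmed 0.0076 xmax 0.0113 ymid -0.0001 ext 0.0246
z0.178 n292 xmed 0.0068 xmax 0.0079 ymid 0.0006 ext 0.0140
z0.193 n146 xmed 0.0051 xmax 0.0062 ymid 0.0006 ext 0.0104
z0.208 n159 xmed 0.0051 xmax 0.0060 ymid 0.0006 ext 0.0107
z0.223 n127 xmed 0.0050 xmax 0.0059 ymid 0.0006 ext 0.0105
z0.238 n104 xmed 0.0049 xmax 0.0060 ymid 0.0006 ext 0.0109
z0.253 n84 xmed 0.0048 xmax 0.0059 ymid 0.0005 ext 0.0106
z0.268 n75 xmed 0.0048 xmax 0.0058 ymid 0.0006 ext 0.0107
z0.283 n18 xmed 0.0049 xmax 0.0057 ymid 0.0004 ext 0.0107
zmin,max 0.12502608953824632 0.2790906413914496
a 20.95 tilt 0.14 | turn -0.05 (rows 0.0) shift x 0.8 y -1.2 z 73.6 mm | t 44.6 q7 -0.95 pos [ 0.4196 -0.3001  0.3686] w 0.175 F [-0.3 -0.2 -0.3]
```

View pics/w23.png

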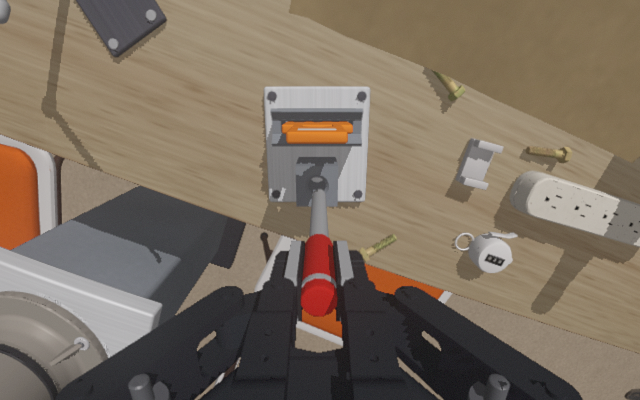

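play_rows([
  [0.0008,-0.0012,0.006,0],
  [0,0,0.006,0],
  [0,0,0.006,0],
  [0,0,0.006,0],
  [0,0,0.006,0],
  [0,0,0.005,0],
  [0,0,0,0],
])

```text
t: 45.35
eef_pos: [0.419, -0.2988, 0.3313]
tool_rot: [-0.001, 0.983, 0.182, -0.0]
contact_force: [0.2, 0.4, -0.9]
gripper_width: 0.173
```

Run:
```python
from h import *
go(.4199,-.2987,.295,21)
```

```text
a 20.92 tilt 0.08 | turn -0.08 (rows 0.0) shift x 0.9 y 0.2 z 36.3 mm | t 45.4 q7 -1.00 pos [ 0.419  -0.2988  0.3313] w 0.173 F [ 0.2  0.4 -0.9]
```

play_rows([
  [0.0007,0,0.006,0],
  [0,0,0.006,0],
  [0,0,0.006,0],
  [0,0,0.006,0],
  [0,0,0.006,0],
  [0,0,0,0],
])

```text
t: 45.95
eef_pos: [0.4196, -0.2985, 0.3012]
tool_rot: [-0.001, 0.983, 0.182, -0.001]
contact_force: [0.1, 0.2, -0.9]
gripper_width: 0.171
```

play_rows([
  [0,0,0.003,0],
  [0,0,0.001,0],
  [0,0,0,0],
])

```text
t: 46.25
eef_pos: [0.4199, -0.2986, 0.2982]
tool_rot: [0.0, 0.983, 0.182, 0.0]
contact_force: [0.8, -0.3, -0.8]
gripper_width: 0.172
```

play_rows([
  [0,0,0.001,0],
  [0,0,0.001,0],
  [0,0,0,0],
])

```text
t: 46.55
eef_pos: [0.4201, -0.2987, 0.2966]
tool_rot: [0.0, 0.983, 0.182, 0.0]
contact_force: [-0.4, -0.3, 3.4]
gripper_width: 0.17
```

play_rows([
  [0,0,0.001,0],
  [0,0,0,0],
])

```text
t: 46.75
eef_pos: [0.4205, -0.2987, 0.2964]
tool_rot: [0.001, 0.983, 0.182, 0.0]
contact_force: [-2.2, 0.9, 11.2]
gripper_width: 0.17
```

play_rows([
  [0,0,-0.001,0],
  [0,0,0,0],
])

```text
t: 46.95
eef_pos: [0.4201, -0.2987, 0.2965]
tool_rot: [0.0, 0.983, 0.182, 0.0]
contact_force: [-0.6, 0.6, 4.5]
gripper_width: 0.172
```

play_rows([
  [0,0,0,0],
  [0,0,0,0],
  [0,0,0,0],
  [0,0,0,0],
  [0,0,0,0],
  [0,0,-0.02,0],
  [0,0,-0.03,0],
  [0,0,-0.04,0],
  [0,0,-0.04,0],
  [0,0,-0.04,0],
  [0,0,0,0],
  [0,0,0,0],
], claw=0.06)

```text
t: 48.15
eef_pos: [0.4199, -0.2986, 0.4669]
tool_rot: [0.001, 0.983, 0.181, 0.0]
contact_force: [0.3, -0.2, 0.0]
gripper_width: 0.701
```

Run:
```python
from h import *
o=sensors.get_obs();c=snap('wrist','w24.png');np.savez('w24.npz',pos=o['eef_pos'],rot=o['tool_rot'],**c)
P,m=jigm(c,o);hsv=cv2.cvtColor(c['frame'],cv2.COLOR_BGR2HSV)
q=P[((hsv[...,0]<6)|(hsv[...,0]>174))&(hsv[...,1]>180)&(P[...,2]>.155)&(P[...,2]<.18)];print('pintop',len(q),q.mean(0),q.min(0),q.max(0))
q=P[(hsv[...,0]>5)&(hsv[...,0]<20)&(hsv[...,1]>150)&(P[...,2]>.138)&(P[...,2]<.15)];print('orange',len(q),q.mean(0),q[:,2].max())
t=snap('top');s=snap('scene')
cv2.imwrite('pics/t24z.png',cv2.resize(t['frame'][140:250,150:470],None,fx=2.5,fy=2.5,interpolation=cv2.INTER_CUBIC))
cv2.imwrite('pics/s24z.png',cv2.resize(s['frame'][120:300,150:470],None,fx=2.4,fy=2.4))
print(sensors.get_obs()['t'])
```

```text
foot rect ((448.004638671875, -288.23895263671875), (124.29330444335938, 110.87979888916016), 20.745864868164062)
base 4120 0.013646029025249029 ((448.004638671875, -288.23895263671875), (124.29330444335938, 110.87979888916016), 20.745864868164062)
top 0.05 [285 113  67  16 273] [ 0.4757 -0.274   0.0564] ((471.976806640625, -279.480712890625), (17.825828552246094, 81.56355285644531), 21.869434356689453)
top 0.0575 [284 107  69   9 498] [ 0.483  -0.2749  0.0616] ((482.20428466796875, -275.4359130859375), (9.552041053771973, 82.16352844238281), 20.8071231842041)
top 0.0575 [284 127  68   8 363] [ 0.4588 -0.2856  0.0621] ((460.4511413574219, -283.6107482910156), (8.369717597961426, 82.06651306152344), 20.91916275024414)
top 0.0575 [302 150  32  31 688] [ 0.4249 -0.2946  0.0616] ((420.1536865234375, -298.8125), (39.133384704589844, 39.44882583618164), 21.114927291870117)
pintop 174 [ 0.42124326 -0.29890309  0.16351491] [ 0.4143007  -0.30605972  0.15979849] [ 0.42767166 -0.29250405  0.16495766]
orange 326 [ 0.47236981 -0.27964817  0.14344172] 0.14593680273843468
48.3
```

View pics/w24.png

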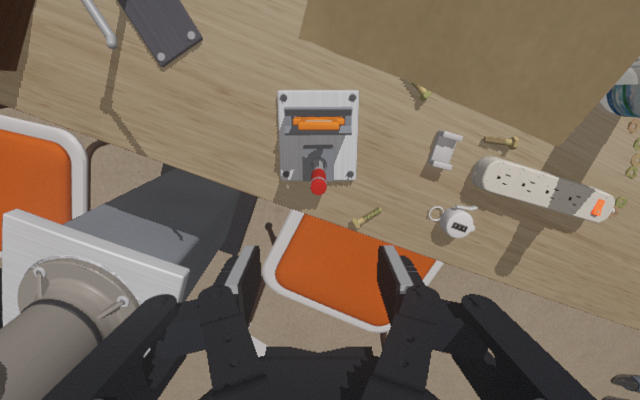

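View pics/t24z.png

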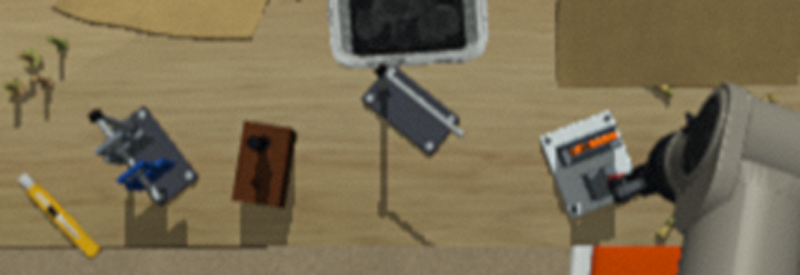

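View pics/s24z.png

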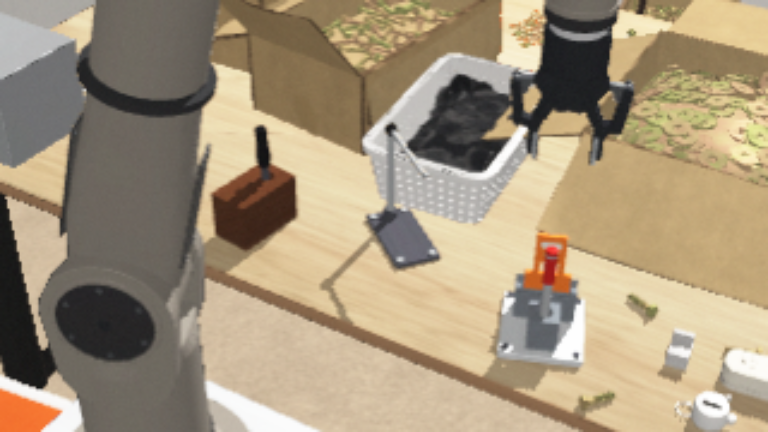

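```bash
python3 -c "
from station import bot
print(bot.hand_in())"
```

```text
the job is handed in; nothing more can be done
None
```

The jig is set up and the job is handed in, at about 48 s of the 208 s allowed. No verdict comes back, so this rests on my own checks.

- **Front plates:** I moved grey, then blue, to the spare hook while the orange plate still hung on its own. No green plate was present. The last overhead picture shows both still hanging there. Their centres are about 46 mm (grey) and 90 mm (blue) out from the post.
- **Orange plate:** it stands in the jig's slot, lowered until it met the floor. Its top edge reads 143 mm, against 142 mm expected, about 1 mm from the slot's middle. I judged its alignment by eye.
- **Pin:** it stands in the jig's bore, also lowered until it met the floor. Its head reads 163.5 mm, against 162 mm expected, about 1 mm from the bore's middle.
- **Everything else:** the punch is still in its holder and the other things show no visible movement in the last pictures. The gripper is open and well clear. I saw no knock to the jig or the holder.

No check failed or disagreed. The height readings ran 1 to 1.5 mm high, within the camera calibration.

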